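# Tension a cart wheel spoke by spoke and punch its tally disc

## Robot

A 6-joint arm with a two-finger parallel gripper is mounted at the origin on the work surface. World frame = base frame: x ahead of the robot, y to its left, z up, the work surface at z = 0. Lengths are in m, angles in rad, forces in N, time in s.
With the tool pointing down it reaches from about 0.375 to 0.975 m from the base axis. Payload 3.8 kg.
Tool frame: the origin (TCP) lies midway between the tips of the shut fingers; the grasp point (between the pads) lies 19 mm behind it; z points along the fingers, y is the line along which they close (so a half turn about z gives the same grasp; the last joint's range is limited). The gripper opens to 85 mm and grips with 20 to 120 N. Pads are 22 mm wide; open, the fingers measure 114 mm over their backs; the gripper's body (76 mm by 85 mm) begins 54 mm behind the grasp point. The pads swing forward as they close: fully open they stand 13 mm farther back than shut.
Start: joints at [-1.232, 0.264, 1.604, -0, 1.274, -0.037], TCP at [0.248, -0.628, 0.231] pointing down, gripper open.
Joint ranges: [-2.63, 2.63], [-0.94, 2.18], [0.31, 2.57], [-1.31, 4.45], [0, 2.66], [-2.55, 2.55]. Speed limits (rad/s): [2.57, 2.57, 3.14, 3.14, 3.14, 3.14].

## Interface

Orientations are given as a rotation vector (axis times angle).
In Python, from workcell import read_state, vision, ticket gives the robot as it stands. The module is installed in compiled form; this text tells all that it offers.
- The arm moves only by the tool jog_arm, never from a script. Its arguments are lists of equal length, an entry for each row: "turn": the turn, a rotation vector about the tool's x, y, z in rad, a list of three; "delta_pos": the shift along the tool's x, y, z in m, a list of three; "gripper": the finger opening in m, from 0 to 0.0854. In form: {"turn": [[rx, ry, rz], ...], "delta_pos": [[dx, dy, dz], ...], "gripper": [gripper, ...]}. A call has 1 to 20 rows; each row shifts and turns the commanded pose from where the row before left it, along the tool's axes as they then stand; what a row does not reach is not made up. A row lasts 1/12 s, in which the tool goes at most 41.7 mm and 7.16 degrees, less where a joint would pass 70% of its speed; a pose out of reach is approached as far as the arm can. A call with a gripper value outside its range is refused whole. The fingers move at their own pace and stop on an object; "grip_force" is the grip in N (left out, the last holds). Time passes only in rows, so rows that do not move let the fingers close. It gives the time, the measured TCP pose, the force, the opening and the grip force at its end, in the units of the state.
- read_state(): the state, without advancing time (a new reading comes with each control period).
- vision.read_camera(name): name is "scene" or "top" or "wrist"; returns the picture (384x512x3 uint8, red, green, blue); there is no depth.
- vision.calibration(name): a dict with "vfov" (degrees; the focal length in pixels is half the picture's height over the tangent of half this angle, whatever the lens; pixels are square), "cx", "cy" (the principal point, pixels), "dist" ([k1, k2, p1, p2, k3] as OpenCV has them; the pictures are not rectified), "R" (3x3) and "t" (3): a world point X has camera coordinates R X + t; the wrist camera has in their place "mount" (4x4, takes a point from camera to tool coordinates, whose origin is the TCP and whose axes are the flange's). Camera axes: x right, y down, z forward; pixel columns grow to the right and rows downward; lengths in m; the calibration is good to about 2 mm. A picture is of the moment at which its call begins: read the wrist's pose just before it. calibration takes no time and is no camera call.
- ticket.finish_job(): hands the job in; it is judged then, once.
The state is a dict: "time": time; "q": joint angles; "joint_vel": joint speeds; "joint_torque": joint torques, N m; "tool_pos": TCP position; "tcp_rot": TCP orientation; "wrist_force": force on the tool from outside, world axes, zero at the start; "torque": the same for the moment, N m; "width": opening from 0.0 (shut) to 1.0 (fully open); "grip_force": force on a finger pad.
Only numpy, scipy, OpenCV 4.12 (cv2) and the standard library are available. Lean on these libraries where they do the work, as an engineer would, in place of code of your own. Each camera call takes 0.05 s, during which the arm holds its last target. There are 200 camera calls.

## Task

Tension the cart wheel: starting at the red mark on its rim and going round clockwise seen from above, tighten the nipple of every fitted spoke in order, turning it clockwise and leaving it seated - plain steel nipples one quarter turn, blue ones two quarter turns. Only when all are done, with the brass tally disc lying flat in the ring in the middle of the white board, press the spring punch upright on the middle of the disc until its tip is well pushed in, hold it there a moment, and lift it straight off without sliding. Finish with the disc in the ring and the punch standing fully home in its tube, and leave the spools and the jar alone.

Things in the scene. Friction and masses are not known exactly. Their poses are not given: they have to be found in the camera images.
- wheel: Aluminium cart wheel fixed flat on a red jig. Flange radius 90 to 126 mm, top 52 mm above the bench; axle stub 66 mm high. Origin: on the axis at bench height, z up, x towards the red paint mark on the flange. Six square spoke seats (7 mm walls) at radius 108 mm, 30, 90, 150, 210, 270, 330 degrees clockwise (from above) from the mark; a seat with no spoke is black inside.
- spoke1: Spoke 30 degrees clockwise from the red mark; None if not fitted. Its 24 x 24 x 12 mm lug sits loosely in its seat (do not pull it out); on it an upright square nipple, 14 x 14 mm, from 12 to 40 mm above the flange (lowest 3 mm a round 20 mm collar), plain steel with a black stripe (one quarter turn). Origin: lug underside on the flange, under the nipple axis; z up, x radially outward; it does not turn with the nipple.
- nip1 (a joint): Turn of the nipple of spoke1, rad, growing clockwise seen from above (tightening). Within 0.08 of 0 at the start: flats facing outward and sideways, stripe on top pointing outward from the hub; 1.571 after one quarter turn, 3.142 after two. Stiff (0.05 N m), stays where left, travel -1.0 to 6.6.
- spoke2: Spoke 90 degrees clockwise from the red mark; None if not fitted. Its 24 x 24 x 12 mm lug sits loosely in its seat (do not pull it out); on it an upright square nipple, 14 x 14 mm, from 12 to 40 mm above the flange (lowest 3 mm a round 20 mm collar), BLUE with a white stripe (two quarter turns). Origin: lug underside on the flange, under the nipple axis; z up, x radially outward; it does not turn with the nipple.
- nip2 (a joint): Turn of the nipple of spoke2, rad, growing clockwise seen from above (tightening). Within 0.08 of 0 at the start: flats facing outward and sideways, stripe on top pointing outward from the hub; 1.571 after one quarter turn, 3.142 after two. Stiff (0.05 N m), stays where left, travel -1.0 to 6.6.
- spoke3: Spoke 150 degrees clockwise from the red mark; None if not fitted. Its 24 x 24 x 12 mm lug sits loosely in its seat (do not pull it out); on it an upright square nipple, 14 x 14 mm, from 12 to 40 mm above the flange (lowest 3 mm a round 20 mm collar), plain steel with a black stripe (one quarter turn). Origin: lug underside on the flange, under the nipple axis; z up, x radially outward; it does not turn with the nipple.
- nip3 (a joint): Turn of the nipple of spoke3, rad, growing clockwise seen from above (tightening). Within 0.08 of 0 at the start: flats facing outward and sideways, stripe on top pointing outward from the hub; 1.571 after one quarter turn, 3.142 after two. Stiff (0.05 N m), stays where left, travel -1.0 to 6.6.
- spoke4: Spoke 210 degrees clockwise from the red mark; None if not fitted. Its 24 x 24 x 12 mm lug sits loosely in its seat (do not pull it out); on it an upright square nipple, 14 x 14 mm, from 12 to 40 mm above the flange (lowest 3 mm a round 20 mm collar), BLUE with a white stripe (two quarter turns). Origin: lug underside on the flange, under the nipple axis; z up, x radially outward; it does not turn with the nipple.
- nip4 (a joint): Turn of the nipple of spoke4, rad, growing clockwise seen from above (tightening). Within 0.08 of 0 at the start: flats facing outward and sideways, stripe on top pointing outward from the hub; 1.571 after one quarter turn, 3.142 after two. Stiff (0.05 N m), stays where left, travel -1.0 to 6.6.
- spoke5: Spoke 270 degrees clockwise from the red mark; None if not fitted. Its 24 x 24 x 12 mm lug sits loosely in its seat (do not pull it out); on it an upright square nipple, 14 x 14 mm, from 12 to 40 mm above the flange (lowest 3 mm a round 20 mm collar), BLUE with a white stripe (two quarter turns). Origin: lug underside on the flange, under the nipple axis; z up, x radially outward; it does not turn with the nipple.
- nip5 (a joint): Turn of the nipple of spoke5, rad, growing clockwise seen from above (tightening). Within 0.08 of 0 at the start: flats facing outward and sideways, stripe on top pointing outward from the hub; 1.571 after one quarter turn, 3.142 after two. Stiff (0.05 N m), stays where left, travel -1.0 to 6.6.
- spoke6: Spoke 330 degrees clockwise from the red mark; None if not fitted. Its 24 x 24 x 12 mm lug sits loosely in its seat (do not pull it out); on it an upright square nipple, 14 x 14 mm, from 12 to 40 mm above the flange (lowest 3 mm a round 20 mm collar), plain steel with a black stripe (one quarter turn). Origin: lug underside on the flange, under the nipple axis; z up, x radially outward; it does not turn with the nipple.
- nip6 (a joint): Turn of the nipple of spoke6, rad, growing clockwise seen from above (tightening). Within 0.08 of 0 at the start: flats facing outward and sideways, stripe on top pointing outward from the hub; 1.571 after one quarter turn, 3.142 after two. Stiff (0.05 N m), stays where left, travel -1.0 to 6.6.
- board: White plastic punching board fixed to the bench, 140 x 140 x 10 mm, origin under its centre, z up.
- mark (a point): Centre of the thin black ring (42 mm across) drawn in the middle of the board, on its top, 10 mm above the bench.
- disc: Loose brass tally disc, 34 mm across, 10 mm thick, lying flat, about 75 g; a small black ring (14 mm across) on top marks its middle. Origin: centre of its underside, z up (it is marked on the upper side). It may be slid or lifted and may get knocked.
- tube: Grey upright tube stand fixed to the bench, outer diameter 42 mm, bore 24 mm, 66 mm tall, 68 mm foot disc 6 mm thick. Origin: centre of its underside.
- tube_mouth (a point): Centre of the open top of the tube, 66 mm above the bench.
- punch: Loose spring dot punch, 130 mm, 0.16 kg, standing point down in the tube (origin then 4 mm above the bench), collar on the tube mouth. Origin: tip of the point, spring relaxed; z towards the handle. Along z: tip 8 mm diameter (0-12 mm), barrel 20 mm with tapered foot (12-62 mm), dark collar 34 mm (62-70 mm), orange handle 24 mm (70-130 mm).
- punch_point (a point): Tip of the punch with the spring relaxed (fixed to the punch barrel, so it sinks below the disc surface by as much as the tip is pushed in).
- punch_tip (a joint): How far the sprung tip is pushed into the punch, m: 0 relaxed, 0.008 fully in. It begins to move at about 3 N and needs about 8 N to be fully in. A dot is made at 5 mm or more, kept for a moment.
- spool_green: Bystander: spool of green thread, 44 mm across, 61 mm tall.
- spool_orange: Bystander: spool of orange thread, 44 mm across, 61 mm tall.
- jar: Bystander: jar with a blue cap, 60 mm across, 70 mm tall.

How it is judged:
On the way, in this order (a step that is already met when the one before it is completed fails the run):
1. the nipple of spoke1 (30 degrees clockwise from the red mark, if fitted) turned clockwise by a quarter turn, within 14 degrees (value of joint nip1 between 1.321 and 1.821 rad), for 0.2 s.
2. the nipple of spoke2 (90 degrees clockwise from the red mark, if fitted) turned clockwise by two quarter turns, within 14 degrees (value of joint nip2 between 2.892 and 3.392 rad), for 0.2 s.
3. the nipple of spoke3 (150 degrees clockwise from the red mark, if fitted) turned clockwise by a quarter turn, within 14 degrees (value of joint nip3 between 1.321 and 1.821 rad), for 0.2 s.
4. the nipple of spoke4 (210 degrees clockwise from the red mark, if fitted) turned clockwise by two quarter turns, within 14 degrees (value of joint nip4 between 2.892 and 3.392 rad), for 0.2 s.
5. the nipple of spoke5 (270 degrees clockwise from the red mark, if fitted) turned clockwise by two quarter turns, within 14 degrees (value of joint nip5 between 2.892 and 3.392 rad), for 0.2 s.
6. the nipple of spoke6 (330 degrees clockwise from the red mark, if fitted) turned clockwise by a quarter turn, within 14 degrees (value of joint nip6 between 1.321 and 1.821 rad), for 0.2 s.
7. the disc lying flat on the board within 12 mm of the ring, the upright punch (within 8 degrees) pressed on it within 7 mm of its middle, tip pushed in at least 4.5 mm, for 0.3 s (horizontal distance between disc and mark below 0.012 m and angle between disc's own z axis and vertical below 0.12 rad and z of disc in the frame of board below 0.015 m and value of joint punch_tip above 0.0045 m and contact force between punch and disc above 2 N and angle between punch's own z axis and vertical below 0.14 rad and horizontal distance between punch_point and disc below 0.007 m), for 0.3 s.
At the end, for the whole second after the job is handed in: Fitted nipples turned (steel 1.571, blue 3.142 rad, each within 0.25), lugs in their seats; disc flat on the board within 12 mm of the ring centre; punch upright and home in the tube (point within 7 mm of its axis, under 12 mm above the bench); all released and at rest (all of step 1 and all of step 2 and all of step 3 and all of step 4 and all of step 5 and all of step 6 and z of each of spoke1, spoke2, spoke3, spoke4, spoke5, spoke6 in the frame of wheel below 0.056 m and horizontal distance between disc and mark below 0.012 m and angle between each of disc, punch's own z axis and vertical below 0.12 rad and z of disc in the frame of board below 0.015 m and horizontal distance between punch_point and tube_mouth below 0.007 m and height (world z) of punch_point below 0.012 m and linear speed of each of punch, disc below 0.03 m/s); the robot touches nothing.
It fails at once if the punch pressed on the disc more than 12 mm from its middle (slid, or pressed in the wrong place) (contact force between punch and disc above 1.5 N and horizontal distance between punch_point and disc above 0.012 m).
It fails at once if the punch pressed on the disc with more than 40 N (contact force between punch and disc above 40 N).
It fails at once if a bystander (either spool or the jar) shifted by more than 30 mm (distance of any of spool_green, spool_orange, jar from where it was at the start of the episode above 0.03 m).
Of spoke1, spoke2, spoke3, spoke4, spoke5, spoke6 only 3 to 5 are there at a start; the rules pass over those that are not, and their reading is None.
At some moment in a run one of disc may be knocked a few centimetres aside while the robot is not near it.
It also fails if it takes over 210 s, if anything falls off the work surface, if the arm or the gripper's body presses on something with over 40 N, if the wrist force passes 120 N, or if a joint passes its speed limit or range.

## Working session

There is one attempt and no reset: what is moved stays moved. The work goes in short steps, Python scripts to look and compute and a tool call to move; the robot and the scene stay as the last step left them, time stands still between calls to the robot, and variables do not carry over. Pictures are saved under pics/ and viewed, at most 14 in all, crops included, and the job is handed in when it is done.

Besides the shell and the picture viewer there is one more tool, called after "Emit:" by a JSON object that holds its "name" and its "arguments", one argument or row to a line. jog_arm: Moves the arm, as the interface text tells. Its arguments: {"type":"object","properties":{"turn":{"type":"array","items":{"type":"array","items":{"type":"number"}}},"delta_pos":{"type":"array","items":{"type":"array","items":{"type":"number"}}},"gripper":{"type":"array","items":{"type":"number"}},"grip_force":{"type":"number"}},"required":["turn","delta_pos","gripper"]}

```bash
mkdir -p pics
cat > h.py <<'E'
import numpy as np, cv2
from scipy.spatial.transform import Rotation as Ro
from workcell import read_state, vision, ticket
def K(c):
    f=192/np.tan(np.radians(c['vfov'])/2); return np.array([[f,0,c['cx']],[0,f,c['cy']],[0,0,1.]])
def cam(name,s=None):
    c=vision.calibration(name)
    if name=='wrist':
        s=s or read_state(); T=np.eye(4); T[:3,:3]=Ro.from_rotvec(s['tcp_rot']).as_matrix(); T[:3,3]=s['tool_pos']
        M=T@np.array(c['mount']); R=M[:3,:3].T; t=-R@M[:3,3]
    else: R=np.array(c['R']); t=np.array(c['t'])
    return K(c),np.array(c['dist'],float),R,t
def ray(C,px,z):
    k,d,R,t=C; u=cv2.undistortPoints(np.array(px,float).reshape(-1,1,2),k,d)[:,0]
    o=-R.T@t; v=np.c_[u,np.ones(len(u))]@R
    return o+v*((z-o[2])/v[:,2])[:,None]
def proj(C,X):
    k,d,R,t=C; return cv2.projectPoints(np.array(X,float).reshape(-1,1,3),cv2.Rodrigues(R)[0],t,k,d)[0][:,0]
def shot(name,fn=None):
    s=read_state(); C=cam(name,s); im=vision.read_camera(name)
    np.savez('last_%s.npz'%name,im=im,k=C[0],d=C[1],R=C[2],t=C[3])
    if fn: cv2.imwrite('pics/'+fn,im[:,:,::-1])
    return im,C
def last(name):
    z=np.load('last_%s.npz'%name); return z['im'],(z['k'],z['d'],z['R'],z['t'])
E
python3 - <<'E'
from h import *
a,_=shot('scene');b,C=shot('top')
cv2.imwrite('pics/a.png',cv2.resize(b,(800,600),interpolation=cv2.INTER_CUBIC)[:,:,::-1])
cv2.imwrite('pics/b.png',cv2.resize(a,(800,600))[:,:,::-1])
print(vision.calibration('top'),vision.calibration('wrist'));s=read_state();print(s)
E
```

```text
{'vfov': 42.36920300177384, 'cx': 255.66291559170693, 'cy': 191.89038295773636, 'dist': array([-0.20873827,  0.        ,  0.        ,  0.        ,  0.        ]), 'R': array([[ 2.29326426e-02, -9.99726201e-01,  4.64948955e-03],
       [-9.83802132e-01, -2.33939174e-02, -1.77724756e-01],
       [ 1.77784865e-01, -4.98479415e-04, -9.84069252e-01]]), 't': array([-0.0274682 ,  0.62403859,  1.50226639])} {'vfov': 63.17671360236911, 'cx': 250.01726129293945, 'cy': 188.75852912045366, 'dist': array([-0.06645244,  0.        ,  0.        ,  0.        ,  0.        ]), 'mount': array([[-6.71687973e-04, -9.45526161e-01, -3.25545432e-01,
         8.30429151e-02],
       [ 9.99999738e-01, -7.22899565e-04,  3.63471650e-05,
         1.25951411e-03],
       [-2.69703846e-04, -3.25545322e-01,  9.45526399e-01,
        -1.42190191e-01],
       [ 0.00000000e+00,  0.00000000e+00,  0.00000000e+00,
         1.00000000e+00]])}
{'time': 0.1, 'q': array([-1.23191650e+00,  2.64678504e-01,  1.60525364e+00, -1.33014713e-05,
        1.27371601e+00, -3.68958879e-02]), 'joint_vel': array([-1.46411687e-03, -9.63090546e-05, -3.23081932e-03,  1.77366373e-03,
        6.35268018e-05, -6.15085289e-04]), 'joint_torque': array([ 3.53634105e-04, -5.16709507e+01, -3.68588841e+01, -3.46964825e-06,
        6.32298645e-03,  6.16702721e-06]), 'tool_pos': array([ 0.24749399, -0.62726684,  0.23007732]), 'tcp_rot': array([-3.08430793e+00, -5.86427131e-01,  5.05086142e-04]), 'wrist_force': array([ 0.03706378,  0.36605621, -0.1124988 ]), 'torque': array([ 0.0107173 , -0.00747267,  0.04146817]), 'grip_force': 0.0, 'width': 0.9970849691173439}
```

View pics/a.png

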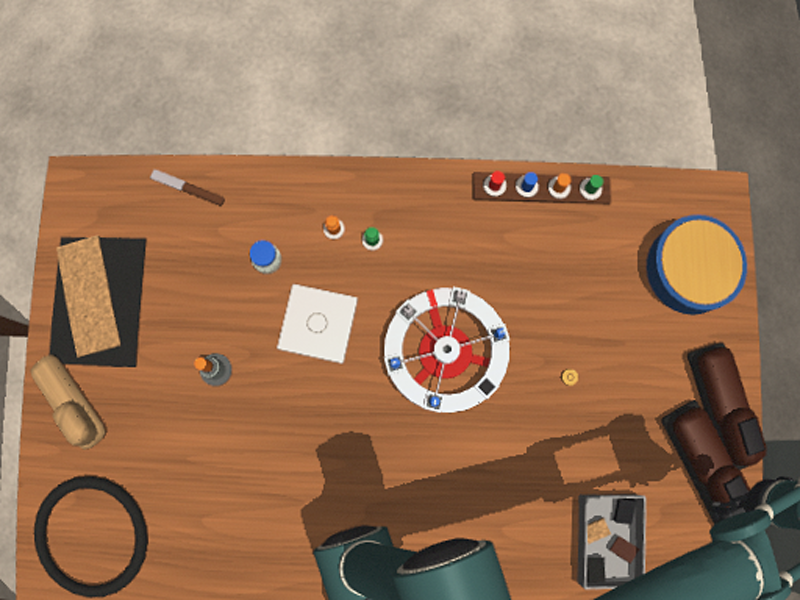

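View pics/b.png

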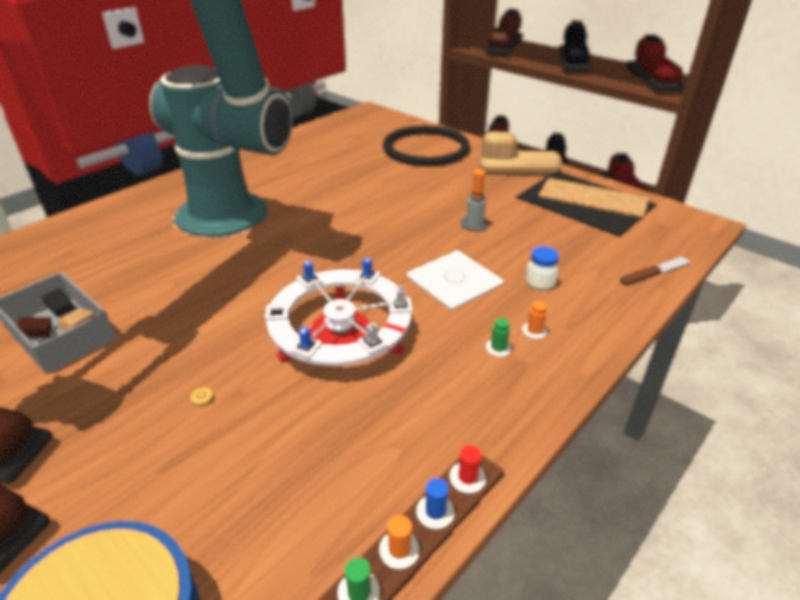

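The top view (800 px scale) shows the wheel hub at (447,349) and the red mark at (432,298). Going clockwise from the mark:
- steel at (458,297)
- blue at (499,334)
- empty black seat at (487,386)
- blue at (434,401)
- blue at (395,363)
- steel at (408,312)

The disc is off the board at (570,377), the ring is at (317,323), and the punch is at (205,365).

```bash
cat > m1.py <<'E'
from h import *
im,C=last('top'); s=512/800
P=lambda x,y,z: ray(C,[[x*s,y*s]],z)[0].round(4)
# wheel: hub and flange outer ellipse
hsv=cv2.cvtColor(im,cv2.COLOR_RGB2HSV)
w=((hsv[...,1]<60)&(hsv[...,2]>170)).astype('uint8'); m=np.zeros_like(w); m[180:268,240:332]=1; w*=m
cs,_=cv2.findContours(w,cv2.RETR_EXTERNAL,cv2.CHAIN_APPROX_NONE); c=max(cs,key=cv2.contourArea)
h=cv2.convexHull(c)[:,0]; W=ray(C,h,.052)[:,:2]
(A,B),r=cv2.minEnclosingCircle(W.astype('f4')); print('wheel',A,B,r,'hub',P(447,349,.066))
r_=((hsv[...,0]<6)|(hsv[...,0]>174))&(hsv[...,1]>150)&(hsv[...,2]>100)
ys,xs=np.where(r_); Q=ray(C,np.c_[xs,ys],.052)[:,:2]-[A,B]; rr=np.hypot(*Q.T); Q=Q[(rr>.09)&(rr<.127)]
mk=np.arctan2(*Q.mean(0)[::-1]); print('mark deg',np.degrees(mk),len(Q))
for i,(x,y) in {1:(459,293),2:(500,331),4:(434,399),5:(394,360),6:(407,309)}.items():
    a=mk-np.radians(60*i-30); print(i,(A+.108*np.cos(a)).round(4),(B+.108*np.sin(a)).round(4),'a',np.degrees(a).round(1),'px',P(x,y,.085),proj(C,[[A+.108*np.cos(a),B+.108*np.sin(a),.092]])[0]/s)
print('ring',P(317,323,.01),'disc',P(570,377,.01),'punchtop',P(200,363,.134),'jar',P(262,252,.07),P(333,227,.05),P(372,237,.05))
st=read_state(); print(Ro.from_rotvec(st['tcp_rot']).as_matrix().round(3))
E
python3 m1.py
```

```text
wheel 0.5296909213066101 -0.10893866419792175 0.12740802764892578 hub [ 0.526  -0.1093  0.066 ]
mark deg 17.25576359816781 36
1 0.635 -0.1328 a -12.7 px [ 0.6358 -0.1305  0.085 ] [460.44164261 292.75566571]
2 0.5617 -0.2121 a -72.7 px [ 0.5616 -0.2122  0.085 ] [500.39172536 330.44187349]
4 0.4244 -0.0851 a -192.7 px [ 0.4256 -0.0842  0.085 ] [434.61385128 399.47290961]
5 0.4977 -0.0058 a -252.7 px [ 0.4998 -0.0049  0.085 ] [394.40805819 360.75243606]
6 0.603 -0.0296 a -312.7 px [ 0.6013 -0.0281  0.085 ] [407.83254358 307.55128683]
ring [0.5801 0.1564 0.01  ] disc [ 0.4793 -0.3685  0.01  ] punchtop [0.4788 0.3653 0.134 ] jar [0.714  0.2685 0.07  ] [0.7749 0.1276 0.05  ] [0.7554 0.0465 0.05  ]
[[ 0.93   0.367 -0.001]
 [ 0.367 -0.93   0.002]
 [ 0.    -0.002 -1.   ]]
```

Emit:
{"name": "jog_arm", "arguments": {
  "turn": [
    [0,0,0],
    [0,0,0],
    [0,0,0],
    [0,0,0],
    [0,0,0],
    [0,0,0],
    [0,0,0],
    [0,0,0],
    [0,0,0],
    [0,0,0],
    [0,0,0],
    [0,0,0],
    [0,0,0],
    [0,0,0],
    [0,0,0],
    [0,0,0],
    [0,0,0],
    [0,0,0],
    [0,0,0],
    [0,0,0]
  ],
  "delta_pos": [
    [0.027,-0.016,0.002],
    [0.027,-0.016,0.002],
    [0.027,-0.016,0.002],
    [0.027,-0.016,0.002],
    [0.027,-0.016,0.002],
    [0.027,-0.016,0.002],
    [0.027,-0.016,0.002],
    [0.027,-0.016,0.002],
    [0.027,-0.016,0.002],
    [0.027,-0.016,0.002],
    [0.027,-0.016,0.002],
    [0.027,-0.016,0.002],
    [0.027,-0.016,0.002],
    [0.027,-0.016,0.002],
    [0.027,-0.016,0.002],
    [0.027,-0.016,0.002],
    [0.027,-0.016,0.002],
    [0.027,-0.016,0.002],
    [0.027,-0.016,0.002],
    [0.027,-0.016,0.002]
  ],
  "gripper": [0.045,0.045,0.045,0.045,0.045,0.045,0.045,0.045,0.045,0.045,0.045,0.045,0.045,0.045,0.045,0.045,0.045,0.045,0.045,0.045]
}}

```text
time: 1.77
tool_pos: [0.633, -0.1306, 0.1906]
tcp_rot: [-3.086, -0.587, 0.001]
wrist_force: [1.5, -1.1, 0.1]
width: 0.527
grip_force: 0.0
```

Emit:
{"name": "jog_arm", "arguments": {
  "turn": [
    [0,0,-0.108],
    [0,0,-0.108],
    [0,0,-0.108],
    [0,0,-0.108],
    [0,0,-0.108],
    [0,0,-0.108],
    [0,0,-0.108],
    [0,0,-0.108],
    [0,0,-0.108],
    [0,0,0],
    [0,0,0],
    [0,0,0]
  ],
  "delta_pos": [
    [0,0,0],
    [0,0,0],
    [0,0,0],
    [0,0,0],
    [0,0,0],
    [0,0,0],
    [0,0,0],
    [0,0,0],
    [0,0,0],
    [0,0,0],
    [0,0,0],
    [0,0,0]
  ],
  "gripper": [0.045,0.045,0.045,0.045,0.045,0.045,0.045,0.045,0.045,0.045,0.045,0.045]
}}

```text
time: 2.77
tool_pos: [0.6324, -0.132, 0.1909]
tcp_rot: [-2.457, -1.957, 0.001]
wrist_force: [1.1, -0.3, 1.0]
width: 0.523
grip_force: 0.0
```

```bash
cat > plan.py <<'E'
from h import *
def plan(x,y,z,psi=None):
    s=read_state(); R=Ro.from_rotvec(s['tcp_rot']).as_matrix(); d=R.T@(np.array([x,y,z])-s['tool_pos'])
    p=np.degrees(np.arctan2(R[1,0],R[0,0])); tz=np.degrees(np.arccos(-R[2,2]))
    print('t',round(s['time'],1),'pos',s['tool_pos'].round(4),'psi',p.round(2),'tilt',tz.round(2),'q6',np.degrees(s['q'][5]).round(1),'d',d.round(4), 'rz',None if psi is None else np.radians((p-psi+180)%360-180).round(4))
    c=R.T@np.array([0,0,-1.]); print(' level turn',np.cross([0,0,1],c).round(4),'F',s['wrist_force'].round(1),'w',s['width'].round(3),'g',s['grip_force'])
E
python3 - <<'E'
from h import *; from plan import plan
plan(.6354,-.132,.07,77.3)
im,C=shot('wrist','c.png'); print(proj(C,[[.6354,-.132,.092],[.5297,-.109,.066]]))
E
```

```text
t 2.8 pos [ 0.6324 -0.132   0.1909] psi 77.08 tilt 0.03 q6 -1.1 d [0.0006 0.003  0.1209] rz -0.0039Traceback (most recent call last):
  File "<stdin>", line 2, in <module>
  File "plan.py", line 6, in plan
    c=R.T@np.array([0,0,-1.]); print(' level turn',np.cross([0,0,1],c).round(4),'F',s['wrist_force'].round(1),'w',s['width'].round(3),'g',s['grip_force'])
                                                                                                                  ^^^^^^^^^^^^^^^^
AttributeError: 'float' object has no attribute 'round'
```

```bash
sed -i "s/s\['width'\].round(3)/s['width']/" plan.py
python3 - <<'E'
from h import *; from plan import plan
plan(.6354,-.132,.07,77.3)
im,C=shot('wrist','c.png'); print(proj(C,[[.6354,-.132,.092],[.5297,-.109,.066]]))
E
```

```text
t 2.8 pos [ 0.6324 -0.132   0.1909] psi 77.08 tilt 0.03 q6 -1.1 d [0.0006 0.003  0.1209] rz -0.0039
 level turn [-0.0006 -0.      0.    ] F [ 1.1 -0.3  1. ] w 0.5227418031278077 g 0.0
[[253.78212278 187.24528229]
 [133.82115077 179.3569514 ]]
```

View pics/c.png

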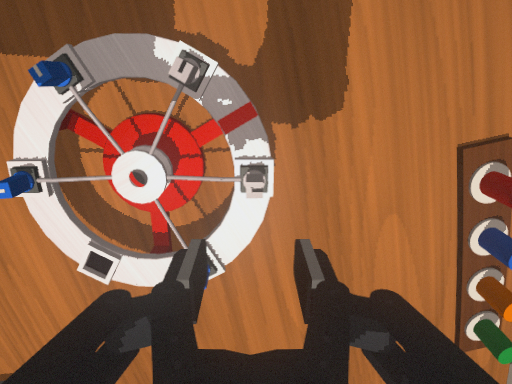

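The wrist view shows nipple 1 near (255,180), the hub at (139,177), and the mark at (240,118). I'll fit the wheel from this view and zoom in on it.

```bash
cat > m2.py <<'E'
from h import *
im,C=last('wrist')
hsv=cv2.cvtColor(im,cv2.COLOR_RGB2HSV)
# hub hole + hub disc
w=((hsv[...,1]<50)&(hsv[...,2]>185)).astype('uint8'); m=np.zeros_like(w); cv2.circle(m,(139,177),32,1,-1); w=cv2.morphologyEx(w*m,cv2.MORPH_OPEN,np.ones((5,5)))
c=max(cv2.findContours(w,cv2.RETR_EXTERNAL,cv2.CHAIN_APPROX_NONE)[0],key=cv2.contourArea); e=cv2.fitEllipse(c); print('hub',e,ray(C,[e[0]],.066))
# flange: low saturation, hull
w=((hsv[...,1]<45)&(hsv[...,2]>70)).astype('uint8'); m=np.zeros_like(w); cv2.circle(m,(143,160),135,1,-1); m[250:,150:]=0; w*=m
w=cv2.morphologyEx(w,cv2.MORPH_OPEN,np.ones((3,3)))
c=max(cv2.findContours(w,cv2.RETR_EXTERNAL,cv2.CHAIN_APPROX_NONE)[0],key=cv2.contourArea)
W=ray(C,c[:,0],.052)[:,:2]; 
from scipy.optimize import least_squares
f=least_squares(lambda p:np.hypot(*(W-p[:2]).T)-.126,[.53,-.109],loss='cauchy',f_scale=.001); print('flange',f.x)
cv2.imwrite('pics/d.png',cv2.resize(im[20:290,0:300],None,fx=2.2,fy=2.2,interpolation=cv2.INTER_CUBIC)[:,:,::-1])
E
python3 m2.py
```

```text
hub ((138.40841674804688, 176.6064453125), (49.16143798828125, 55.324222564697266), 126.81190490722656) [[ 0.53468967 -0.10749235  0.066     ]]
flange [ 0.53156154 -0.11237354]
```

View pics/d.png

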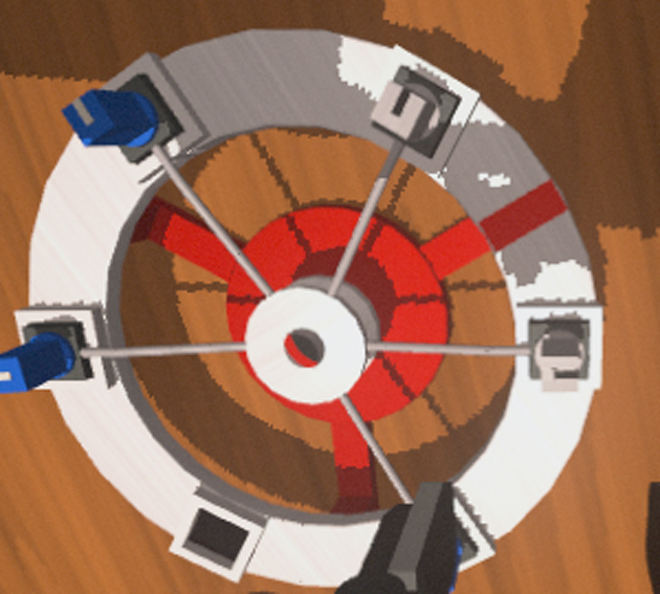

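Nipple 1's top is at about (254,188) in the full picture, against a predicted (253.8,187.2). I'm going down to it.

Emit:
{"name": "jog_arm", "arguments": {
  "turn": [
    [0,0,0],
    [0,0,0],
    [0,0,0],
    [0,0,0],
    [0,0,0],
    [0,0,0],
    [0,0,0],
    [0,0,0],
    [0,0,0],
    [0,0,0],
    [0,0,0],
    [0,0,0],
    [0,0,0],
    [0,0,0],
    [0,0,0]
  ],
  "delta_pos": [
    [0.0006,0.003,0.02],
    [0,0,0.02],
    [0,0,0.02],
    [0,0,0.02],
    [0,0,0.02],
    [0,0,0.018],
    [0,0,0],
    [0,0,0],
    [0,0,0],
    [0,0,0],
    [0,0,0],
    [0,0,0],
    [0,0,0],
    [0,0,0],
    [0,0,0]
  ],
  "gripper": [0.045,0.045,0.045,0.045,0.045,0.045,0.045,0.045,0.0,0.0,0.0,0.0,0.0,0.0,0.0],
  "grip_force": 35
}}

```text
time: 4.07
tool_pos: [0.6369, -0.1324, 0.0752]
tcp_rot: [2.453, 1.959, 0.003]
wrist_force: [-1.2, 0.1, 6.2]
width: 0.154
grip_force: 37.7
```

```bash
python3 -c "
from plan import *
plan(.6354,-.132,.073,-12.7); print(read_state()['torque'])"
```

```text
t 4.1 pos [ 0.6369 -0.1324  0.0752] psi 77.22 tilt 0.17 q6 -1.2 d [ 0.0001 -0.0015  0.0022] rz 1.5694
 level turn [ 0.0029  0.0001 -0.    ] F [-1.2  0.1  6.2] w 0.153521080677035 g 37.66089677810669
[-0.02282359  0.11520755 -0.02574699]
```

Emit:
{"name": "jog_arm", "arguments": {
  "turn": [
    [0,0,0.112],
    [0,0,0.112],
    [0,0,0.112],
    [0,0,0.112],
    [0,0,0.112],
    [0,0,0.112],
    [0,0,0.112],
    [0,0,0.112],
    [0,0,0.112],
    [0,0,0.112],
    [0,0,0.112],
    [0,0,0.112],
    [0,0,0.112],
    [0,0,0.112],
    [0,0,0],
    [0,0,0],
    [0,0,0],
    [0,0,0]
  ],
  "delta_pos": [
    [0,0,0],
    [0,0,0],
    [0,0,0],
    [0,0,0],
    [0,0,0],
    [0,0,0],
    [0,0,0],
    [0,0,0],
    [0,0,0],
    [0,0,0],
    [0,0,0],
    [0,0,0],
    [0,0,0],
    [0,0,0],
    [0,0,0],
    [0,0,0],
    [0,0,0],
    [0,0,0]
  ],
  "gripper": [0.0,0.0,0.0,0.0,0.0,0.0,0.0,0.0,0.0,0.0,0.0,0.0,0.0,0.0,0.0,0.0,0.0,0.0]
}}

```text
time: 5.57
tool_pos: [0.6367, -0.1333, 0.0752]
tcp_rot: [3.121, -0.345, 0.004]
wrist_force: [-0.6, -2.1, 6.3]
width: 0.154
grip_force: 37.6
```

```bash
python3 -c "
from plan import *
plan(.6354,-.132,.073,-12.7); print(read_state()['torque'])"
```

```text
t 5.6 pos [ 0.6367 -0.1333  0.0752] psi -12.61 tilt 0.19 q6 88.7 d [-0.0016 -0.001   0.0022] rz 0.0015
 level turn [ 0.0014 -0.003   0.    ] F [-0.6 -2.1  6.3] w 0.15448507420248284 g 37.57959008216858
[-0.53020757  0.24581578 -0.03397595]
```

Emit:
{"name": "jog_arm", "arguments": {
  "turn": [
    [0,0,0],
    [0,0,0],
    [0,0,0],
    [0,0,0],
    [0,0,0],
    [0,0,0],
    [0,0,0],
    [0,0,0],
    [0,0,0],
    [0,0,-0.118],
    [0,0,-0.118],
    [0,0,-0.118],
    [0,0,-0.118],
    [0,0,-0.118],
    [0,0,-0.118],
    [0,0,-0.118],
    [0,0,-0.118],
    [0,0,-0.118],
    [0,0,-0.118],
    [0,0,-0.118]
  ],
  "delta_pos": [
    [0,0,0],
    [0,0,0],
    [0,0,0],
    [0,0,0],
    [0,0,0],
    [0,0,-0.015],
    [0,0,-0.02],
    [0,0,-0.03],
    [0,0,-0.03],
    [0,0,0],
    [0,0,0],
    [0,0,0],
    [0,0,0],
    [0,0,0],
    [0,0,0],
    [0,0,0],
    [0,0,0],
    [0,0,0],
    [0,0,0],
    [0,0,0]
  ],
  "gripper": [0.045,0.045,0.045,0.045,0.045,0.045,0.045,0.045,0.045,0.045,0.045,0.045,0.045,0.045,0.045,0.045,0.045,0.045,0.045,0.045]
}}

```text
time: 7.23
tool_pos: [0.6355, -0.1319, 0.1679]
tcp_rot: [-2.691, -1.62, 0.001]
wrist_force: [0.2, 0.3, -0.2]
width: 0.527
grip_force: 0.0
```

Emit:
{"name": "jog_arm", "arguments": {
  "turn": [
    [0,0,-0.118],
    [0,0,-0.118],
    [0,0,-0.118],
    [0,0,-0.118],
    [0,0,-0.118],
    [0,0,-0.118],
    [0,0,-0.118],
    [0,0,-0.118],
    [0,0,-0.118],
    [0,0,-0.118],
    [0,0,-0.118],
    [0,0,-0.118],
    [0,0,-0.118],
    [0,0,-0.118],
    [0,0,-0.118],
    [0,0,-0.118],
    [0,0,-0.118],
    [0,0,-0.118],
    [0,0,-0.118],
    [0,0,-0.118]
  ],
  "delta_pos": [
    [0,0,0],
    [0,0,0],
    [0,0,0],
    [0,0,0],
    [0,0,0],
    [0,0,0],
    [0,0,0],
    [0,0,0],
    [0,0,0],
    [0,0,0],
    [0,0,0],
    [0,0,0],
    [0,0,0],
    [0,0,0],
    [0,0,0],
    [0,0,0],
    [0,0,0],
    [0,0,0],
    [0,0,0],
    [0,0,0]
  ],
  "gripper": [0.045,0.045,0.045,0.045,0.045,0.045,0.045,0.045,0.045,0.045,0.045,0.045,0.045,0.045,0.045,0.045,0.045,0.045,0.045,0.045]
}}

```text
time: 8.9
tool_pos: [0.6355, -0.1319, 0.1679]
tcp_rot: [0.473, -3.105, -0.0]
wrist_force: [0.3, 0.3, 0.2]
width: 0.531
grip_force: 0.0
```

```bash
python3 -c "
from plan import *
plan(.563,-.2125,.18,197.3)"
```

```text
t 8.9 pos [ 0.6355 -0.1319  0.1679] psi -162.69 tilt 0.04 q6 -121.2 d [ 0.0932 -0.0553 -0.0121] rz 0.0002
 level turn [ 0.0004 -0.0005  0.    ] F [0.3 0.3 0.2] w 0.531366726076108 g 0.0
```

Emit:
{"name": "jog_arm", "arguments": {
  "turn": [
    [0,0,0],
    [0,0,0],
    [0,0,0],
    [0,0,0],
    [0,0,0],
    [0,0,0]
  ],
  "delta_pos": [
    [0.023,-0.0138,-0.003],
    [0.023,-0.0138,-0.003],
    [0.023,-0.0138,-0.003],
    [0.0242,-0.0139,-0.003],
    [0,0,0],
    [0,0,0]
  ],
  "gripper": [0.045,0.045,0.045,0.045,0.045,0.045]
}}

```text
time: 9.4
tool_pos: [0.562, -0.2131, 0.1804]
tcp_rot: [-0.46, 3.107, 0.0]
wrist_force: [0.2, 0.5, 0.1]
width: 0.525
grip_force: 0.0
```

```bash
python3 -c "
from plan import *
plan(.563,-.2125,.073,197.3)
im,C=shot('wrist'); print(proj(C,[[.563,-.2125,.092],[.6368,-.1328,.092]]))
cv2.imwrite('pics/e.png',cv2.resize(im[60:330,60:440],None,fx=2,fy=2)[:,:,::-1])"
```

```text
t 9.4 pos [ 0.562  -0.2131  0.1804] psi -163.17 tilt 0.02 q6 -130.0 d [-0.0011  0.0003  0.1074] rz -0.0081
 level turn [-0.      0.0003  0.    ] F [0.2 0.5 0.1] w 0.5253745025970675 g 0.0
[[252.2273713  196.60529162]
 [313.41998604 294.72066104]]
```

View pics/e.png

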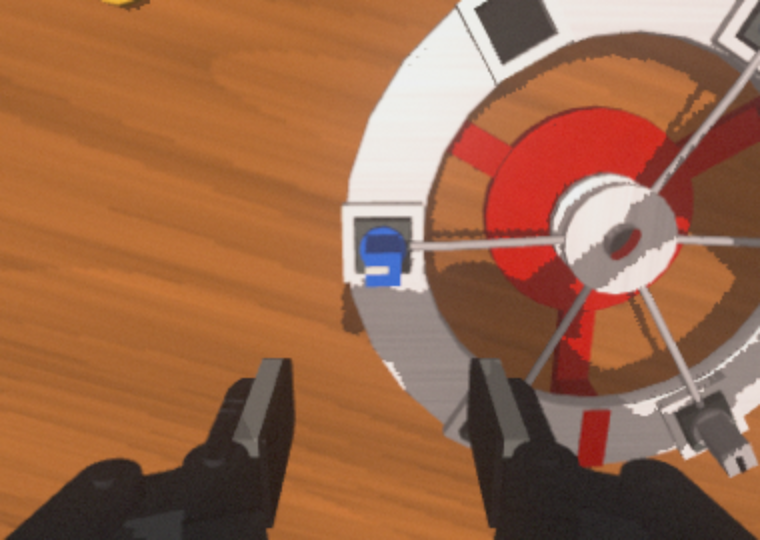

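Nipple 2's top is at (251.5,195), within 1 mm of the prediction. Nipple 1's stripe has turned clockwise as it should. Next I grip nipple 2 and give it a half turn.

Emit:
{"name": "jog_arm", "arguments": {
  "turn": [
    [0,0,0],
    [0,0,0],
    [0,0,0],
    [0,0,0],
    [0,0,0],
    [0,0,0],
    [0,0,0],
    [0,0,0],
    [0,0,0],
    [0,0,0],
    [0,0,0],
    [0,0,0],
    [0,0,0],
    [0,0,0],
    [0,0,0]
  ],
  "delta_pos": [
    [0,0,0.02],
    [0,0,0.02],
    [0,0,0.02],
    [0,0,0.02],
    [0,0,0.02],
    [0,0,0.007],
    [0,0,0],
    [0,0,0],
    [0,0,0],
    [0,0,0],
    [0,0,0],
    [0,0,0],
    [0,0,0],
    [0,0,0],
    [0,0,0]
  ],
  "gripper": [0.045,0.045,0.045,0.045,0.045,0.045,0.045,0.045,0.0,0.0,0.0,0.0,0.0,0.0,0.0],
  "grip_force": 35
}}

```text
time: 10.7
tool_pos: [0.5639, -0.2126, 0.0749]
tcp_rot: [-0.463, 3.105, -0.002]
wrist_force: [0.2, 1.0, 6.5]
width: 0.154
grip_force: 37.4
```

Emit:
{"name": "jog_arm", "arguments": {
  "turn": [
    [0,0,0.112],
    [0,0,0.112],
    [0,0,0.112],
    [0,0,0.112],
    [0,0,0.112],
    [0,0,0.112],
    [0,0,0.112],
    [0,0,0.112],
    [0,0,0.112],
    [0,0,0.112],
    [0,0,0.112],
    [0,0,0.112],
    [0,0,0.112],
    [0,0,0.112],
    [0,0,0],
    [0,0,0]
  ],
  "delta_pos": [
    [0,0,0],
    [0,0,0],
    [0,0,0],
    [0,0,0],
    [0,0,0],
    [0,0,0],
    [0,0,0],
    [0,0,0],
    [0,0,0],
    [0,0,0],
    [0,0,0],
    [0,0,0],
    [0,0,0],
    [0,0,0],
    [0,0,0],
    [0,0,0]
  ],
  "gripper": [0.0,0.0,0.0,0.0,0.0,0.0,0.0,0.0,0.0,0.0,0.0,0.0,0.0,0.0,0.0,0.0]
}}

```text
time: 12.03
tool_pos: [0.5628, -0.2137, 0.0749]
tcp_rot: [1.865, 2.526, -0.002]
wrist_force: [-2.5, -2.4, 7.7]
width: 0.151
grip_force: 37.5
```

Emit:
{"name": "jog_arm", "arguments": {
  "turn": [
    [0,0,0.112],
    [0,0,0.112],
    [0,0,0.112],
    [0,0,0.112],
    [0,0,0.112],
    [0,0,0.112],
    [0,0,0.112],
    [0,0,0.112],
    [0,0,0.112],
    [0,0,0.112],
    [0,0,0.112],
    [0,0,0.112],
    [0,0,0.112],
    [0,0,0.112],
    [0,0,0],
    [0,0,0],
    [0,0,0]
  ],
  "delta_pos": [
    [0,0,0],
    [0,0,0],
    [0,0,0],
    [0,0,0],
    [0,0,0],
    [0,0,0],
    [0,0,0],
    [0,0,0],
    [0,0,0],
    [0,0,0],
    [0,0,0],
    [0,0,0],
    [0,0,0],
    [0,0,0],
    [0,0,0],
    [0,0,0],
    [0,0,0]
  ],
  "gripper": [0.0,0.0,0.0,0.0,0.0,0.0,0.0,0.0,0.0,0.0,0.0,0.0,0.0,0.0,0.0,0.0,0.0]
}}

```text
time: 13.45
tool_pos: [0.5615, -0.2124, 0.0748]
tcp_rot: [-3.106, -0.472, 0.004]
wrist_force: [-5.8, -0.1, 11.0]
width: 0.151
grip_force: 38.0
```

```bash
python3 -c "
from plan import *
plan(.563,-.2125,.073,17.3)"
```

```text
t 13.4 pos [ 0.5615 -0.2124  0.0748] psi 17.3 tilt 0.13 q6 49.7 d [0.0014 0.0005 0.0018] rz -0.0001
 level turn [-0.0007  0.0022  0.    ] F [-5.8 -0.1 11. ] w 0.15099287017173185 g 37.97724366188049
```

Emit:
{"name": "jog_arm", "arguments": {
  "turn": [
    [0,0,0],
    [0,0,0],
    [0,0,0],
    [0,0,0],
    [0,0,0],
    [0,0,0],
    [0,0,0],
    [0,0,0],
    [0,0,0],
    [0,0,-0.119],
    [0,0,-0.119],
    [0,0,-0.119],
    [0,0,-0.119],
    [0,0,-0.119],
    [0,0,-0.119],
    [0,0,-0.119],
    [0,0,-0.119],
    [0,0,-0.119],
    [0,0,-0.119],
    [0,0,-0.119]
  ],
  "delta_pos": [
    [0,0,0],
    [0,0,0],
    [0,0,0],
    [0,0,0],
    [0,0,0],
    [0,0,-0.015],
    [0,0,-0.025],
    [0,0,-0.033],
    [0,0,-0.033],
    [0,0,0],
    [0,0,0],
    [0,0,0],
    [0,0,0],
    [0,0,0],
    [0,0,0],
    [0,0,0],
    [0,0,0],
    [0,0,0],
    [0,0,0],
    [0,0,0]
  ],
  "gripper": [0.045,0.045,0.045,0.045,0.045,0.045,0.045,0.045,0.045,0.045,0.045,0.045,0.045,0.045,0.045,0.045,0.045,0.045,0.045,0.045]
}}

```text
time: 15.12
tool_pos: [0.5626, -0.2121, 0.1789]
tcp_rot: [-2.169, -2.272, 0.0]
wrist_force: [0.2, -0.4, -0.9]
width: 0.524
grip_force: 0.0
```

Emit:
{"name": "jog_arm", "arguments": {
  "turn": [
    [0,0,-0.119],
    [0,0,-0.119],
    [0,0,-0.119],
    [0,0,-0.119],
    [0,0,-0.119],
    [0,0,-0.119],
    [0,0,-0.119],
    [0,0,-0.119],
    [0,0,-0.119],
    [0,0,-0.119],
    [0,0,-0.119],
    [0,0,0],
    [0,0,0]
  ],
  "delta_pos": [
    [0,0,0],
    [0,0,0],
    [0,0,0],
    [0,0,0],
    [0,0,0],
    [0,0,0],
    [0,0,0],
    [0,0,0],
    [0,0,0],
    [0,0,0],
    [0,0,0],
    [0,0,0],
    [0,0,0]
  ],
  "gripper": [0.045,0.045,0.045,0.045,0.045,0.045,0.045,0.045,0.045,0.045,0.045,0.045,0.045]
}}

```text
time: 16.2
tool_pos: [0.5626, -0.2121, 0.179]
tcp_rot: [-0.353, -3.121, -0.0]
wrist_force: [0.8, -0.3, -0.1]
width: 0.527
grip_force: 0.0
```

```bash
python3 -c "
from plan import *
plan(.4265,-.085,.18,167.3)"
```

```text
t 16.2 pos [ 0.5626 -0.2121  0.179 ] psi 167.11 tilt 0.03 q6 -100.1 d [ 0.161   0.0936 -0.0009] rz -0.0033
 level turn [ 0.0001 -0.0004  0.    ] F [ 0.8 -0.3 -0.1] w 0.5267650869724088 g 0.0
```

Emit:
{"name": "jog_arm", "arguments": {
  "turn": [
    [0,0,0],
    [0,0,0],
    [0,0,0],
    [0,0,0],
    [0,0,0],
    [0,0,0],
    [0,0,0],
    [0,0,0],
    [0,0,0],
    [0,0,0]
  ],
  "delta_pos": [
    [0.0201,0.0117,0],
    [0.0201,0.0117,0],
    [0.0201,0.0117,0],
    [0.0201,0.0117,0],
    [0.0201,0.0117,0],
    [0.0201,0.0117,0],
    [0.0201,0.0117,0],
    [0.0201,0.0117,0],
    [0,0,0],
    [0,0,0]
  ],
  "gripper": [0.045,0.045,0.045,0.045,0.045,0.045,0.045,0.045,0.045,0.045]
}}

```text
time: 17.03
tool_pos: [0.4259, -0.085, 0.1793]
tcp_rot: [0.349, 3.121, -0.0]
wrist_force: [0.3, 0.1, -0.6]
width: 0.527
grip_force: 0.0
```

```bash
cat > nip.py <<'E'
from plan import *
import sys
x,y,psi=map(float,sys.argv[1:4])
plan(x,y,.073,psi)
im,C=shot('wrist'); p=proj(C,[[x,y,.092]])[0]
hsv=cv2.cvtColor(im,cv2.COLOR_RGB2HSV)
a,b=p.astype(int); c=im[b-40:b+40,a-50:a+50].copy(); print(p, 'predicted at crop center')
if len(sys.argv)>4: cv2.imwrite('pics/'+sys.argv[4],cv2.resize(c,None,fx=6,fy=6)[:,:,::-1])
bl=(hsv[...,0]>100)&(hsv[...,0]<130)&(hsv[...,1]>120)&(hsv[...,2]>165)
m=np.zeros(bl.shape,bool); m[b-20:b+20,a-20:a+20]=1
ys,xs=np.where(bl&m); print('bright blue bbox',xs.min() if len(xs) else 0,xs.max() if len(xs) else 0,ys.min() if len(xs) else 0,ys.max() if len(xs) else 0,len(xs))
E
python3 nip.py .4265 -.085 167.3 f.png
```

```text
t 17.0 pos [ 0.4259 -0.085   0.1793] psi 167.23 tilt 0.04 q6 -91.8 d [-5.000e-04  1.000e-04  1.063e-01] rz -0.0013
 level turn [-0.0001  0.0007  0.    ] F [ 0.3  0.1 -0.6] w 0.5266665536699333 g 0.0
[252.29903043 195.37871888] predicted at crop center
bright blue bbox 239 259 175 196 152
```

View pics/f.png

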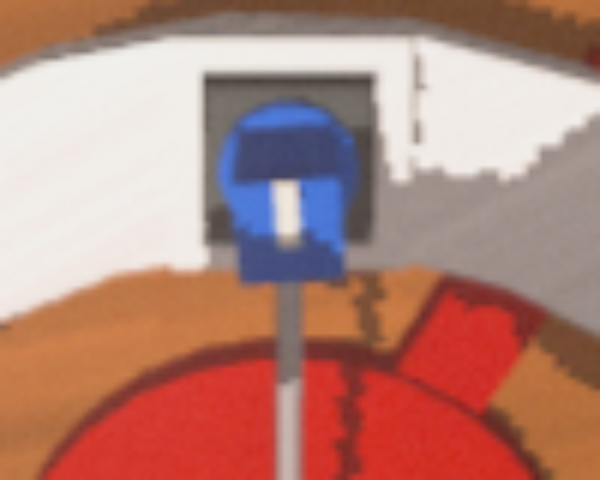

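Nipple 4's top is at (250.4,193.7), about 1.5 mm from the prediction, so I'm correcting for that and turning it.

Emit:
{"name": "jog_arm", "arguments": {
  "turn": [
    [0,0,0],
    [0,0,0],
    [0,0,0],
    [0,0,0],
    [0,0,0],
    [0,0,0],
    [0,0,0],
    [0,0,0],
    [0,0,0],
    [0,0,0],
    [0,0,0],
    [0,0,0],
    [0,0,0],
    [0,0,0],
    [0,0,0]
  ],
  "delta_pos": [
    [0.0008,-0.0013,0.02],
    [0,0,0.02],
    [0,0,0.02],
    [0,0,0.02],
    [0,0,0.02],
    [0,0,0.006],
    [0,0,0],
    [0,0,0],
    [0,0,0],
    [0,0,0],
    [0,0,0],
    [0,0,0],
    [0,0,0],
    [0,0,0],
    [0,0,0]
  ],
  "gripper": [0.045,0.045,0.045,0.045,0.045,0.045,0.045,0.045,0.0,0.0,0.0,0.0,0.0,0.0,0.0],
  "grip_force": 35
}}

```text
time: 18.33
tool_pos: [0.4267, -0.0867, 0.0746]
tcp_rot: [0.348, 3.119, 0.0]
wrist_force: [0.6, 1.8, 6.1]
width: 0.15
grip_force: 36.1
```

Emit:
{"name": "jog_arm", "arguments": {
  "turn": [
    [0,0,0.112],
    [0,0,0.112],
    [0,0,0.112],
    [0,0,0.112],
    [0,0,0.112],
    [0,0,0.112],
    [0,0,0.112],
    [0,0,0.112],
    [0,0,0.112],
    [0,0,0.112],
    [0,0,0.112],
    [0,0,0.112],
    [0,0,0.112],
    [0,0,0.112],
    [0,0,0],
    [0,0,0]
  ],
  "delta_pos": [
    [0,0,0],
    [0,0,0],
    [0,0,0],
    [0,0,0],
    [0,0,0],
    [0,0,0],
    [0,0,0],
    [0,0,0],
    [0,0,0],
    [0,0,0],
    [0,0,0],
    [0,0,0],
    [0,0,0],
    [0,0,0],
    [0,0,0],
    [0,0,0]
  ],
  "gripper": [0.0,0.0,0.0,0.0,0.0,0.0,0.0,0.0,0.0,0.0,0.0,0.0,0.0,0.0,0.0,0.0]
}}

```text
time: 19.67
tool_pos: [0.4247, -0.0874, 0.0742]
tcp_rot: [2.45, 1.966, -0.004]
wrist_force: [-4.7, -1.8, 10.6]
width: 0.154
grip_force: 35.4
```

Emit:
{"name": "jog_arm", "arguments": {
  "turn": [
    [0,0,0.112],
    [0,0,0.112],
    [0,0,0.112],
    [0,0,0.112],
    [0,0,0.112],
    [0,0,0.112],
    [0,0,0.112],
    [0,0,0.112],
    [0,0,0.112],
    [0,0,0.112],
    [0,0,0.112],
    [0,0,0.112],
    [0,0,0.112],
    [0,0,0.112],
    [0,0,0],
    [0,0,0],
    [0,0,0]
  ],
  "delta_pos": [
    [0,0,0],
    [0,0,0],
    [0,0,0],
    [0,0,0],
    [0,0,0],
    [0,0,0],
    [0,0,0],
    [0,0,0],
    [0,0,0],
    [0,0,0],
    [0,0,0],
    [0,0,0],
    [0,0,0],
    [0,0,0],
    [0,0,0],
    [0,0,0],
    [0,0,0]
  ],
  "gripper": [0.0,0.0,0.0,0.0,0.0,0.0,0.0,0.0,0.0,0.0,0.0,0.0,0.0,0.0,0.0,0.0,0.0]
}}

```text
time: 21.08
tool_pos: [0.4236, -0.0852, 0.0742]
tcp_rot: [-3.121, 0.339, 0.007]
wrist_force: [-8.3, 6.5, 15.5]
width: 0.157
grip_force: 36.1
```

```bash
python3 -c "
from plan import *
plan(.4265,-.085,.073,-12.7)"
```

```text
t 21.1 pos [ 0.4236 -0.0852  0.0742] psi -12.41 tilt 0.29 q6 87.6 d [ 0.0028 -0.0008  0.0012] rz 0.005
 level turn [-0.0019  0.0048  0.    ] F [-8.3  6.5 15.5] w 0.15691113500746484 g 36.09651803970337
```

Emit:
{"name": "jog_arm", "arguments": {
  "turn": [
    [0,0,0],
    [0,0,0],
    [0,0,0],
    [0,0,0],
    [0,0,0],
    [0,0,0],
    [0,0,0],
    [0,0,0],
    [0,0,0],
    [0,0,-0.118],
    [0,0,-0.118],
    [0,0,-0.118],
    [0,0,-0.118],
    [0,0,-0.118],
    [0,0,-0.118],
    [0,0,-0.118],
    [0,0,-0.118],
    [0,0,-0.118],
    [0,0,-0.118],
    [0,0,-0.118]
  ],
  "delta_pos": [
    [0,0,0],
    [0,0,0],
    [0,0,0],
    [0,0,0],
    [0,0,0],
    [0,0,-0.015],
    [0,0,-0.025],
    [0,0,-0.033],
    [0,0,-0.033],
    [0,0,0],
    [0,0,0],
    [0,0,0],
    [0,0,0],
    [0,0,0],
    [0,0,0],
    [0,0,0],
    [0,0,0],
    [0,0,0],
    [0,0,0],
    [0,0,0]
  ],
  "gripper": [0.045,0.045,0.045,0.045,0.045,0.045,0.045,0.045,0.045,0.045,0.045,0.045,0.045,0.045,0.045,0.045,0.045,0.045,0.045,0.045]
}}

```text
time: 22.75
tool_pos: [0.4252, -0.0867, 0.179]
tcp_rot: [-2.688, -1.625, 0.001]
wrist_force: [0.9, -0.1, 0.3]
width: 0.525
grip_force: 0.0
```

Emit:
{"name": "jog_arm", "arguments": {
  "turn": [
    [0,0,-0.118],
    [0,0,-0.118],
    [0,0,-0.118],
    [0,0,-0.118],
    [0,0,-0.118],
    [0,0,-0.118],
    [0,0,-0.118],
    [0,0,-0.118],
    [0,0,-0.118],
    [0,0,-0.118],
    [0,0,-0.118],
    [0,0,-0.118],
    [0,0,-0.118],
    [0,0,-0.118],
    [0,0,-0.118],
    [0,0,-0.118],
    [0,0,-0.118],
    [0,0,-0.118],
    [0,0,-0.118],
    [0,0,-0.118]
  ],
  "delta_pos": [
    [0,0,0],
    [0,0,0],
    [0,0,0],
    [0,0,0],
    [0,0,0],
    [0,0,0],
    [0,0,0],
    [0,0,0],
    [0,0,0],
    [0,0,0],
    [0,0,0],
    [0,0,0],
    [0,0,0],
    [0,0,0],
    [0,0,0],
    [0,0,0],
    [0,0,0],
    [0,0,0],
    [0,0,0],
    [0,0,0]
  ],
  "gripper": [0.045,0.045,0.045,0.045,0.045,0.045,0.045,0.045,0.045,0.045,0.045,0.045,0.045,0.045,0.045,0.045,0.045,0.045,0.045,0.045]
}}

```text
time: 24.42
tool_pos: [0.4252, -0.0867, 0.179]
tcp_rot: [0.479, -3.104, -0.0]
wrist_force: [-0.1, -0.3, 0.7]
width: 0.528
grip_force: 0.0
```

```bash
python3 -c "
from plan import *
plan(.4985,-.0063,.18,197.3)"
```

```text
t 24.4 pos [ 0.4252 -0.0867  0.179 ] psi -162.47 tilt 0.03 q6 -122.3 d [-0.0941  0.0546 -0.0011] rz 0.004
 level turn [ 0.0002 -0.0005  0.    ] F [-0.1 -0.3  0.7] w 0.5275956269883462 g 0.0
```

Emit:
{"name": "jog_arm", "arguments": {
  "turn": [
    [0,0,0],
    [0,0,0],
    [0,0,0],
    [0,0,0],
    [0,0,0],
    [0,0,0],
    [0,0,0]
  ],
  "delta_pos": [
    [-0.0188,0.0109,0],
    [-0.0188,0.0109,0],
    [-0.0188,0.0109,0],
    [-0.0188,0.0109,0],
    [-0.0189,0.011,0],
    [0,0,0],
    [0,0,0]
  ],
  "gripper": [0.045,0.045,0.045,0.045,0.045,0.045,0.045]
}}

```text
time: 25.0
tool_pos: [0.4993, -0.0062, 0.1789]
tcp_rot: [0.472, -3.105, 0.0]
wrist_force: [-0.7, -0.4, 0.5]
width: 0.526
grip_force: 0.0
```

```bash
python3 nip.py .4985 -.0063 197.3 g.png
```

```text
t 25.0 pos [ 0.4993 -0.0062  0.1789] psi -162.69 tilt 0.06 q6 -110.8 d [7.000e-04 1.000e-04 1.059e-01] rz 0.0001
 level turn [ 0.     -0.0011  0.    ] F [-0.7 -0.4  0.5] w 0.5264258039962524 g 0.0
[251.98933366 195.10603631] predicted at crop center
bright blue bbox 240 261 175 201 265
```

View pics/g.png

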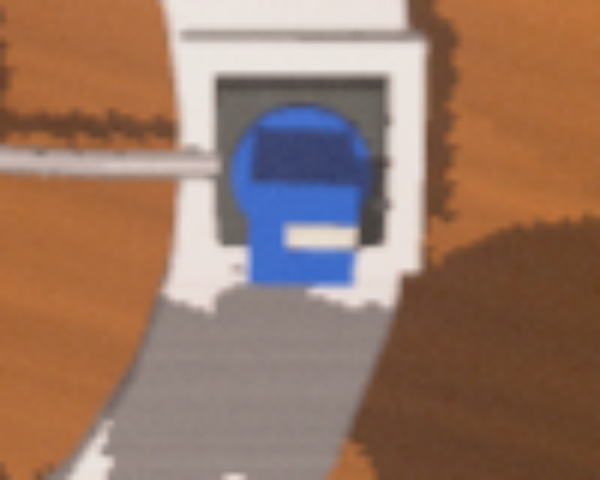

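Nipple 5's top is at (251.8,194.2), which matches. Now I turn it a half turn.

Emit:
{"name": "jog_arm", "arguments": {
  "turn": [
    [0,0,0],
    [0,0,0],
    [0,0,0],
    [0,0,0],
    [0,0,0],
    [0,0,0],
    [0,0,0],
    [0,0,0],
    [0,0,0],
    [0,0,0],
    [0,0,0],
    [0,0,0],
    [0,0,0],
    [0,0,0],
    [0,0,0]
  ],
  "delta_pos": [
    [0.0012,0,0.02],
    [0,0,0.02],
    [0,0,0.02],
    [0,0,0.02],
    [0,0,0.02],
    [0,0,0.005],
    [0,0,0],
    [0,0,0],
    [0,0,0],
    [0,0,0],
    [0,0,0],
    [0,0,0],
    [0,0,0],
    [0,0,0],
    [0,0,0]
  ],
  "gripper": [0.045,0.045,0.045,0.045,0.045,0.045,0.045,0.045,0.0,0.0,0.0,0.0,0.0,0.0,0.0],
  "grip_force": 35
}}

```text
time: 26.3
tool_pos: [0.4992, -0.0069, 0.0757]
tcp_rot: [-0.47, 3.104, -0.001]
wrist_force: [-1.1, 1.0, 5.8]
width: 0.151
grip_force: 36.9
```

Emit:
{"name": "jog_arm", "arguments": {
  "turn": [
    [0,0,0.112],
    [0,0,0.112],
    [0,0,0.112],
    [0,0,0.112],
    [0,0,0.112],
    [0,0,0.112],
    [0,0,0.112],
    [0,0,0.112],
    [0,0,0.112],
    [0,0,0.112],
    [0,0,0.112],
    [0,0,0.112],
    [0,0,0.112],
    [0,0,0.112],
    [0,0,0],
    [0,0,0]
  ],
  "delta_pos": [
    [0,0,0],
    [0,0,0],
    [0,0,0],
    [0,0,0],
    [0,0,0],
    [0,0,0],
    [0,0,0],
    [0,0,0],
    [0,0,0],
    [0,0,0],
    [0,0,0],
    [0,0,0],
    [0,0,0],
    [0,0,0],
    [0,0,0],
    [0,0,0]
  ],
  "gripper": [0.0,0.0,0.0,0.0,0.0,0.0,0.0,0.0,0.0,0.0,0.0,0.0,0.0,0.0,0.0,0.0]
}}

```text
time: 27.63
tool_pos: [0.4984, -0.007, 0.0756]
tcp_rot: [1.861, 2.531, 0.0]
wrist_force: [-2.1, 0.5, 8.0]
width: 0.154
grip_force: 37.0
```

Emit:
{"name": "jog_arm", "arguments": {
  "turn": [
    [0,0,0.112],
    [0,0,0.112],
    [0,0,0.112],
    [0,0,0.112],
    [0,0,0.112],
    [0,0,0.112],
    [0,0,0.112],
    [0,0,0.112],
    [0,0,0.112],
    [0,0,0.112],
    [0,0,0.112],
    [0,0,0.112],
    [0,0,0.112],
    [0,0,0.112],
    [0,0,0],
    [0,0,0],
    [0,0,0]
  ],
  "delta_pos": [
    [0,0,0],
    [0,0,0],
    [0,0,0],
    [0,0,0],
    [0,0,0],
    [0,0,0],
    [0,0,0],
    [0,0,0],
    [0,0,0],
    [0,0,0],
    [0,0,0],
    [0,0,0],
    [0,0,0],
    [0,0,0],
    [0,0,0],
    [0,0,0],
    [0,0,0]
  ],
  "gripper": [0.0,0.0,0.0,0.0,0.0,0.0,0.0,0.0,0.0,0.0,0.0,0.0,0.0,0.0,0.0,0.0,0.0]
}}

```text
time: 29.05
tool_pos: [0.4982, -0.0061, 0.0755]
tcp_rot: [-3.104, -0.478, -0.001]
wrist_force: [-2.5, 4.1, 8.2]
width: 0.154
grip_force: 37.0
```

```bash
python3 -c "
from plan import *
plan(.4985,-.0063,.073,17.3)"
```

```text
t 29.1 pos [ 0.4982 -0.0061  0.0755] psi 17.5 tilt 0.09 q6 68.8 d [0.0002 0.0003 0.0025] rz 0.0035
 level turn [-0.0013 -0.0008  0.    ] F [-2.5  4.1  8.2] w 0.1543360786706306 g 36.95334792137146
```

Emit:
{"name": "jog_arm", "arguments": {
  "turn": [
    [0,0,0],
    [0,0,0],
    [0,0,0],
    [0,0,0],
    [0,0,0],
    [0,0,0],
    [0,0,0],
    [0,0,0],
    [0,0,0],
    [0,0,-0.116],
    [0,0,-0.116],
    [0,0,-0.116],
    [0,0,-0.116],
    [0,0,-0.116],
    [0,0,-0.116],
    [0,0,-0.116],
    [0,0,-0.116],
    [0,0,-0.116],
    [0,0,-0.116],
    [0,0,-0.116]
  ],
  "delta_pos": [
    [0,0,0],
    [0,0,0],
    [0,0,0],
    [0,0,0],
    [0,0,0],
    [0,0,-0.015],
    [0,0,-0.025],
    [0,0,-0.033],
    [0,0,-0.033],
    [0,0,0],
    [0,0,0],
    [0,0,0],
    [0,0,0],
    [0,0,0],
    [0,0,0],
    [0,0,0],
    [0,0,0],
    [0,0,0],
    [0,0,0],
    [0,0,0]
  ],
  "gripper": [0.045,0.045,0.045,0.045,0.045,0.045,0.045,0.045,0.045,0.045,0.045,0.045,0.045,0.045,0.045,0.045,0.045,0.045,0.045,0.045]
}}

```text
time: 30.72
tool_pos: [0.4977, -0.0071, 0.18]
tcp_rot: [-2.203, -2.24, 0.001]
wrist_force: [0.2, 0.2, -0.2]
width: 0.526
grip_force: 0.0
```

Emit:
{"name": "jog_arm", "arguments": {
  "turn": [
    [0,0,-0.116],
    [0,0,-0.116],
    [0,0,-0.116],
    [0,0,-0.116],
    [0,0,-0.116],
    [0,0,-0.116],
    [0,0,-0.116],
    [0,0,0],
    [0,0,0]
  ],
  "delta_pos": [
    [0,0,0],
    [0,0,0],
    [0,0,0],
    [0,0,0],
    [0,0,0],
    [0,0,0],
    [0,0,0],
    [0,0,0],
    [0,0,0]
  ],
  "gripper": [0.045,0.045,0.045,0.045,0.045,0.045,0.045,0.045,0.045]
}}

```text
time: 31.47
tool_pos: [0.4978, -0.0071, 0.1801]
tcp_rot: [-1.152, -2.922, 0.0]
wrist_force: [0.6, 0.1, -0.0]
width: 0.524
grip_force: 0.0
```

```bash
python3 -c "
from plan import *
plan(.603,-.0296,.18,137.3)"
```

```text
t 31.5 pos [ 0.4978 -0.0071  0.1801] psi 136.97 tilt 0.02 q6 -50.6 d [-0.0923  0.0553  0.0001] rz -0.0058
 level turn [-0.0003 -0.0002  0.    ] F [ 0.6  0.1 -0. ] w 0.5240588434741312 g 0.0
```

Emit:
{"name": "jog_arm", "arguments": {
  "turn": [
    [0,0,0],
    [0,0,0],
    [0,0,0],
    [0,0,0],
    [0,0,0],
    [0,0,0],
    [0,0,0]
  ],
  "delta_pos": [
    [-0.0184,0.011,0],
    [-0.0184,0.011,0],
    [-0.0184,0.011,0],
    [-0.0185,0.0111,0],
    [-0.0185,0.0111,0],
    [0,0,0],
    [0,0,0]
  ],
  "gripper": [0.045,0.045,0.045,0.045,0.045,0.045,0.045]
}}

```text
time: 32.05
tool_pos: [0.6036, -0.0295, 0.1798]
tcp_rot: [-1.151, -2.922, 0.0]
wrist_force: [-0.7, 0.1, 0.1]
width: 0.531
grip_force: 0.0
```

```bash
python3 nip.py .603 -.0296 137.3 i.png
```

```text
t 32.0 pos [ 0.6036 -0.0295  0.1798] psi 137.0 tilt 0.05 q6 -52.2 d [ 0.0003 -0.0005  0.1068] rz -0.0053
 level turn [-0.0005 -0.0006  0.    ] F [-0.7  0.1  0.1] w 0.5306033064262418 g 0.0
[251.26814969 193.20777661] predicted at crop center
bright blue bbox 0 0 0 0 0
```

View pics/i.png

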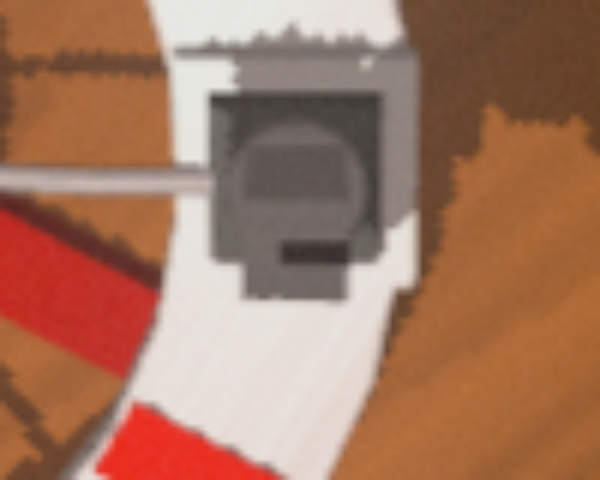

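Nipple 6's top is at (250.5,194.7). Turning it a quarter turn.

Emit:
{"name": "jog_arm", "arguments": {
  "turn": [
    [0,0,0],
    [0,0,0],
    [0,0,0],
    [0,0,0],
    [0,0,0],
    [0,0,0],
    [0,0,0],
    [0,0,0],
    [0,0,0],
    [0,0,0],
    [0,0,0],
    [0,0,0],
    [0,0,0],
    [0,0,0],
    [0,0,0]
  ],
  "delta_pos": [
    [-0.0008,-0.0011,0.02],
    [0,0,0.02],
    [0,0,0.02],
    [0,0,0.02],
    [0,0,0.02],
    [0,0,0.0055],
    [0,0,0],
    [0,0,0],
    [0,0,0],
    [0,0,0],
    [0,0,0],
    [0,0,0],
    [0,0,0],
    [0,0,0],
    [0,0,0]
  ],
  "gripper": [0.045,0.045,0.045,0.045,0.045,0.045,0.045,0.045,0.0,0.0,0.0,0.0,0.0,0.0,0.0],
  "grip_force": 35
}}

```text
time: 33.35
tool_pos: [0.6042, -0.0306, 0.0766]
tcp_rot: [1.147, 2.922, 0.001]
wrist_force: [0.1, 0.8, 6.5]
width: 0.152
grip_force: 36.4
```

Emit:
{"name": "jog_arm", "arguments": {
  "turn": [
    [0,0,0.112],
    [0,0,0.112],
    [0,0,0.112],
    [0,0,0.112],
    [0,0,0.112],
    [0,0,0.112],
    [0,0,0.112],
    [0,0,0.112],
    [0,0,0.112],
    [0,0,0.112],
    [0,0,0.112],
    [0,0,0.112],
    [0,0,0.112],
    [0,0,0.112],
    [0,0,0],
    [0,0,0],
    [0,0,0],
    [0,0,0]
  ],
  "delta_pos": [
    [0,0,0],
    [0,0,0],
    [0,0,0],
    [0,0,0],
    [0,0,0],
    [0,0,0],
    [0,0,0],
    [0,0,0],
    [0,0,0],
    [0,0,0],
    [0,0,0],
    [0,0,0],
    [0,0,0],
    [0,0,0],
    [0,0,0],
    [0,0,0],
    [0,0,0],
    [0,0,0]
  ],
  "gripper": [0.0,0.0,0.0,0.0,0.0,0.0,0.0,0.0,0.0,0.0,0.0,0.0,0.0,0.0,0.0,0.0,0.0,0.0]
}}

```text
time: 34.85
tool_pos: [0.603, -0.0306, 0.0765]
tcp_rot: [2.878, 1.26, 0.0]
wrist_force: [-2.6, 0.3, 9.2]
width: 0.153
grip_force: 36.7
```

Emit:
{"name": "jog_arm", "arguments": {
  "turn": [
    [0,0,0],
    [0,0,0],
    [0,0,0],
    [0,0,0],
    [0,0,0],
    [0,0,0],
    [0,0,0],
    [0,0,0],
    [0,0,0],
    [0,0,0],
    [0,0,0],
    [0,0,0]
  ],
  "delta_pos": [
    [0,0,0],
    [0,0,0],
    [0,0,0],
    [0,0,0],
    [0,0,0],
    [0,0,-0.015],
    [0,0,-0.025],
    [0,0,-0.033],
    [0,0,-0.033],
    [0,0,-0.02],
    [0,0,0],
    [0,0,0]
  ],
  "gripper": [0.045,0.045,0.045,0.045,0.045,0.045,0.045,0.045,0.045,0.045,0.045,0.045]
}}

```text
time: 35.85
tool_pos: [0.6041, -0.0307, 0.2027]
tcp_rot: [2.876, 1.26, 0.005]
wrist_force: [0.1, -0.3, -0.7]
width: 0.526
grip_force: 0.0
```

Run:
```python
from plan import *
plan(.4793,-.3685,.2,0)
im,C=shot('top')
hsv=cv2.cvtColor(im,cv2.COLOR_RGB2HSV)
c=im[170:280,230:400]; cv2.imwrite('pics/j.png',cv2.resize(c,None,fx=4.5,fy=4.5,interpolation=cv2.INTER_CUBIC)[:,:,::-1])
y=((hsv[...,0]>15)&(hsv[...,0]<32)&(hsv[...,1]>110)&(hsv[...,2]>150)).astype('uint8')
n,l,st,ce=cv2.connectedComponentsWithStats(y)
for i in range(1,n):
    if 25<st[i,4]<200: print(ce[i],st[i,4],ray(C,[ce[i]],.01))
# ring on board
b=((hsv[...,1]<40)&(hsv[...,2]>180)).astype('uint8'); b[:,:170]=0;b[:,235:]=0
c=max(cv2.findContours(b,cv2.RETR_EXTERNAL,cv2.CHAIN_APPROX_NONE)[0],key=cv2.contourArea); r=cv2.minAreaRect(c); print('board',r,ray(C,[r[0]],.01), ray(C,cv2.boxPoints(r),.01)[:,:2])
```

```text
t 35.9 pos [ 0.6041 -0.0307  0.2027] psi 47.32 tilt 0.22 q6 37.4 d [-0.333   0.1373  0.0023] rz 0.8258
 level turn [ 0.003  -0.0023  0.    ] F [ 0.1 -0.3 -0.7] w 0.526243195139577 g 0.0
[364.44186047 241.01162791] 86 [[ 0.48020114 -0.36735837  0.01      ]]
board ((191.2647247314453, 203.94119262695312), (18.91777992248535, 42.44373321533203), 14.03624439239502) [[0.58825137 0.19447395 0.01      ]] [[0.52747779 0.23833139]
 [0.66341948 0.21118874]
 [0.64957181 0.15038876]
 [0.5142749  0.178225  ]]
```

View pics/j.png

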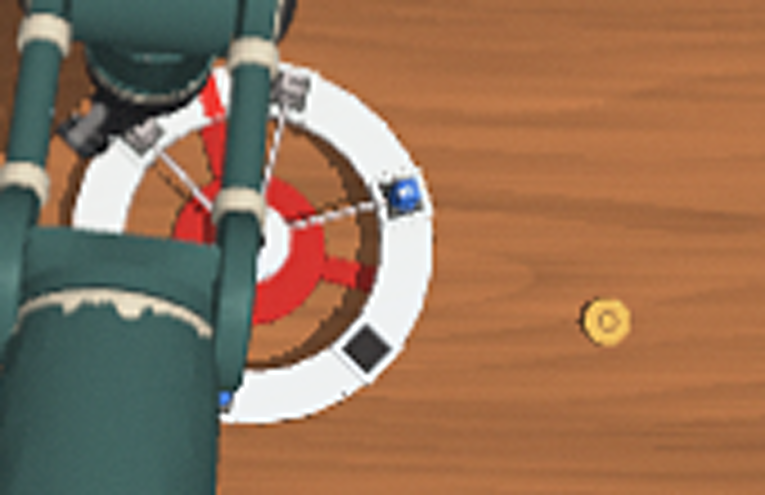

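The nipples show turned stripes as far as the arm lets me see, and the disc is still at (0.480,-0.367). I'm going there next.

Emit:
{"name": "jog_arm", "arguments": {
  "turn": [
    [0.003,-0.0023,0],
    [0,0,0],
    [0,0,0],
    [0,0,0],
    [0,0,0],
    [0,0,0],
    [0,0,0],
    [0,0,0],
    [0,0,0],
    [0,0,0],
    [0,0,0],
    [0,0,0],
    [0,0,0],
    [0,0,0]
  ],
  "delta_pos": [
    [-0.0277,0.0114,0.002],
    [-0.0277,0.0114,0],
    [-0.0277,0.0114,0],
    [-0.0277,0.0114,0],
    [-0.0277,0.0114,0],
    [-0.0277,0.0114,0],
    [-0.0277,0.0114,0],
    [-0.0277,0.0114,0],
    [-0.0277,0.0114,0],
    [-0.0277,0.0114,0],
    [-0.0277,0.0114,0],
    [-0.0277,0.0114,0],
    [0,0,0.04],
    [0,0,0.03]
  ],
  "gripper": [0.065,0.065,0.065,0.065,0.065,0.065,0.065,0.065,0.065,0.065,0.065,0.065,0.065,0.065]
}}

```text
time: 37.07
tool_pos: [0.4768, -0.3695, 0.1272]
tcp_rot: [-2.878, -1.256, 0.005]
wrist_force: [-0.4, 1.6, -1.3]
width: 0.765
grip_force: 0.0
```

Emit:
{"name": "jog_arm", "arguments": {
  "turn": [
    [0,0,0],
    [0,0,0]
  ],
  "delta_pos": [
    [0,0,0],
    [0,0,0]
  ],
  "gripper": [0.065,0.065]
}}

```text
time: 37.23
tool_pos: [0.475, -0.3655, 0.1248]
tcp_rot: [-2.869, -1.256, 0.012]
wrist_force: [0.4, 0.7, 0.3]
width: 0.765
grip_force: 0.0
```

```bash
cat > disc.py <<'E'
from plan import *
def disc(zt=.01,pr=True):
    im,C=shot('wrist'); hsv=cv2.cvtColor(im,cv2.COLOR_RGB2HSV)
    y=((hsv[...,0]>17)&(hsv[...,0]<32)&(hsv[...,1]>110)&(hsv[...,2]>150)).astype('uint8')
    n,l,st,ce=cv2.connectedComponentsWithStats(y); 
    for i in range(1,n):
        if st[i,4]>300:
            c=cv2.convexHull(max(cv2.findContours((l==i).astype('uint8'),cv2.RETR_EXTERNAL,cv2.CHAIN_APPROX_NONE)[0],key=len))[:,0]
            (a,b),r=cv2.minEnclosingCircle(ray(C,c,zt)[:,:2].astype('f4')); print('blob',ce[i],st[i,4],'circle',a,b,r)
    return im,C
if __name__=='__main__':
    im,C=disc(); plan(.4802,-.3674,.002)
    # median-blurred ring search skipped; top view again
    im,C=shot('top');
E
python3 disc.py
```

```text
blob [260.25185185 178.47314815] 1080 circle 0.4827719032764435 -0.3689713180065155 0.016902681440114975
t 37.3 pos [ 0.4769 -0.3667  0.1276] psi 47.32 tilt 0.42 q6 2.9 d [0.002  0.0038 0.1255] rz None
 level turn [-0.0069  0.0025  0.    ] F [-0.5 -0.   1.2] w 0.7579554913050938 g 0.0
```

Emit:
{"name": "jog_arm", "arguments": {
  "turn": [
    [0,0,0],
    [0,0,0],
    [0,0,0],
    [0,0,0],
    [0,0,0],
    [0,0,0],
    [0,0,0]
  ],
  "delta_pos": [
    [0.0023,0.0059,0.02],
    [0,0,0.02],
    [0,0,0.02],
    [0,0,0.02],
    [0,0,0.015],
    [0,0,0],
    [0,0,0]
  ],
  "gripper": [0.065,0.065,0.065,0.065,0.065,0.065,0.065]
}}

```text
time: 37.92
tool_pos: [0.4843, -0.37, 0.0353]
tcp_rot: [-2.876, -1.261, 0.004]
wrist_force: [-0.2, 0.1, 0.7]
width: 0.758
grip_force: 0.0
```

```bash
python3 -c "
from plan import *
plan(.4828,-.369,.002)"
```

```text
t 37.9 pos [ 0.4843 -0.37    0.0353] psi 47.36 tilt 0.17 q6 3.1 d [-0.0002 -0.0017  0.0333] rz None
 level turn [-0.0019  0.0023  0.    ] F [-0.2  0.1  0.7] w 0.7582413834985934 g 0.0
```

Emit:
{"name": "jog_arm", "arguments": {
  "turn": [
    [-0.002,0.002,0],
    [0,0,0],
    [0,0,0],
    [0,0,0],
    [0,0,0],
    [0,0,0],
    [0,0,0],
    [0,0,0],
    [0,0,0],
    [0,0,0],
    [0,0,0],
    [0,0,0]
  ],
  "delta_pos": [
    [0,-0.0015,0.013],
    [0,0,0.012],
    [0,0,0.008],
    [0,0,0],
    [0,0,0],
    [0,0,0],
    [0,0,0],
    [0,0,0],
    [0,0,0],
    [0,0,0],
    [0,0,0],
    [0,0,0]
  ],
  "gripper": [0.065,0.065,0.065,0.065,0.065,0.0,0.0,0.0,0.0,0.0,0.0,0.0],
  "grip_force": 30
}}

```text
time: 38.92
tool_pos: [0.4829, -0.3694, 0.0021]
tcp_rot: [2.877, 1.26, 0.0]
wrist_force: [0.5, 0.7, 6.2]
width: 0.379
grip_force: 29.9
```

```bash
python3 -c "
from plan import *
plan(.4828,-.369,.002)"
```

```text
t 38.9 pos [ 0.4829 -0.3694  0.0021] psi 47.31 tilt 0.04 q6 2.9 d [ 0.0003 -0.0004  0.0001] rz None
 level turn [ 0.0007  0.0002 -0.    ] F [0.5 0.7 6.2] w 0.37877365851047384 g 29.90624964237213
```

Emit:
{"name": "jog_arm", "arguments": {
  "turn": [
    [0,0,0],
    [0,0,0],
    [0,0,0],
    [0,0,0],
    [0,0,0],
    [0,0,0],
    [0,0,0],
    [0,0,0],
    [0,0,0],
    [0,0,0],
    [0,0,0]
  ],
  "delta_pos": [
    [0,0,-0.01],
    [0,0,-0.018],
    [0,0,-0.02],
    [0,0,-0.02],
    [0,0,-0.02],
    [0,0,-0.02],
    [0,0,-0.02],
    [0,0,-0.02],
    [0,0,-0.02],
    [0,0,-0.02],
    [0,0,-0.01]
  ],
  "gripper": [0.0,0.0,0.0,0.0,0.0,0.0,0.0,0.0,0.0,0.0,0.0]
}}

```text
time: 39.83
tool_pos: [0.4831, -0.3695, 0.2021]
tcp_rot: [2.876, 1.26, 0.001]
wrist_force: [-0.1, -1.1, 0.0]
width: 0.374
grip_force: 29.8
```

Emit:
{"name": "jog_arm", "arguments": {
  "turn": [
    [0,0,0],
    [0,0,0],
    [0,0,0],
    [0,0,0],
    [0,0,0],
    [0,0,0],
    [0,0,0],
    [0,0,0],
    [0,0,0],
    [0,0,0],
    [0,0,0],
    [0,0,0],
    [0,0,0],
    [0,0,0],
    [0,0,0],
    [0,0,0],
    [0,0,0],
    [0,0,0],
    [0,0,0],
    [0,0,0]
  ],
  "delta_pos": [
    [0.0226,-0.0143,0],
    [0.0226,-0.0143,0],
    [0.0226,-0.0143,0],
    [0.0226,-0.0143,0],
    [0.0226,-0.0143,0],
    [0.0226,-0.0143,0],
    [0.0226,-0.0143,0],
    [0.0226,-0.0143,0],
    [0.0226,-0.0143,0],
    [0.0226,-0.0143,0],
    [0.0226,-0.0143,0],
    [0.0226,-0.0143,0],
    [0.0226,-0.0143,0],
    [0.0226,-0.0143,0],
    [0.0226,-0.0143,0],
    [0.0226,-0.0143,0],
    [0.0226,-0.0143,0],
    [0.0226,-0.0143,0],
    [0.0226,-0.0143,0],
    [0.0226,-0.0143,0]
  ],
  "gripper": [0.0,0.0,0.0,0.0,0.0,0.0,0.0,0.0,0.0,0.0,0.0,0.0,0.0,0.0,0.0,0.0,0.0,0.0,0.0,0.0]
}}

```text
time: 41.5
tool_pos: [0.5779, 0.1584, 0.1985]
tcp_rot: [-2.877, -1.26, 0.003]
wrist_force: [-0.1, -0.3, -0.1]
width: 0.374
grip_force: 29.9
```

Emit:
{"name": "jog_arm", "arguments": {
  "turn": [
    [0,0,0],
    [0,0,0],
    [0,0,0]
  ],
  "delta_pos": [
    [0,0,0],
    [0,0,0],
    [0,0,0]
  ],
  "gripper": [0.0,0.0,0.0]
}}

```text
time: 41.75
tool_pos: [0.5779, 0.1569, 0.1985]
tcp_rot: [-2.877, -1.261, 0.004]
wrist_force: [0.4, -0.5, -0.2]
width: 0.373
grip_force: 29.9
```

Run:
```python
from plan import *
plan(.58,.1564,.012)
im,C=shot('wrist','k.png'); print(proj(C,[[.58,.1564,.01]]))
```

```text
t 41.8 pos [0.5779 0.1569 0.1985] psi 47.35 tilt 0.14 q6 55.4 d [0.0014 0.0021 0.1865] rz None
 level turn [-0.0015  0.0019  0.    ] F [ 0.4 -0.5 -0.2] w 0.37266799885724283 g 29.90376055240631
[[251.30978982 160.29129309]]
```

View pics/k.png

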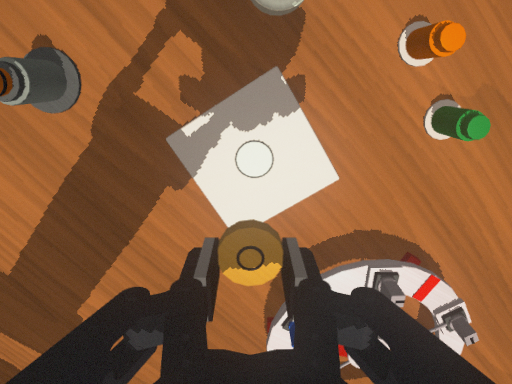

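The ring is at (254,159), the tube at (40,80), and the disc hangs level in the fingers at (250,257). The ring's real position is about (0.583,0.1555). I'm lowering the disc there.

Emit:
{"name": "jog_arm", "arguments": {
  "turn": [
    [-0.0015,0.002,0],
    [0,0,0],
    [0,0,0],
    [0,0,0],
    [0,0,0],
    [0,0,0],
    [0,0,0],
    [0,0,0],
    [0,0,0],
    [0,0,0],
    [0,0,0]
  ],
  "delta_pos": [
    [0.0027,0.0049,0.02],
    [0,0,0.02],
    [0,0,0.02],
    [0,0,0.02],
    [0,0,0.02],
    [0,0,0.02],
    [0,0,0.02],
    [0,0,0.02],
    [0,0,0.01],
    [0,0,0],
    [0,0,0]
  ],
  "gripper": [0.0,0.0,0.0,0.0,0.0,0.0,0.0,0.0,0.0,0.0,0.0]
}}

```text
time: 42.72
tool_pos: [0.5839, 0.1552, 0.029]
tcp_rot: [-2.878, -1.259, -0.001]
wrist_force: [0.1, 0.9, 0.2]
width: 0.381
grip_force: 29.9
```

```bash
python3 -c "
from plan import *
plan(.583,.1555,.0125)"
```

```text
t 42.7 pos [0.5839 0.1552 0.029 ] psi 47.26 tilt 0.04 q6 55.2 d [-0.0003 -0.0009  0.0165] rz None
 level turn [-0.0002 -0.0006  0.    ] F [0.1 0.9 0.2] w 0.3806455536013974 g 29.913033843040466
```

Emit:
{"name": "jog_arm", "arguments": {
  "turn": [
    [0,0,0],
    [0,0,0],
    [0,0,0],
    [0,0,0],
    [0,0,0],
    [0,0,0],
    [0,0,0],
    [0,0,0],
    [0,0,0],
    [0,0,0],
    [0,0,0],
    [0,0,0],
    [0,0,0],
    [0,0,0],
    [0,0,0],
    [0,0,0],
    [0,0,0]
  ],
  "delta_pos": [
    [0,0,0.01],
    [0,0,0.0065],
    [0,0,0],
    [0,0,0],
    [0,0,0],
    [0,0,0],
    [0,0,0],
    [0,0,0],
    [0,0,-0.01],
    [0,0,-0.02],
    [0,0,-0.03],
    [0,0,-0.03],
    [0,0,-0.03],
    [0,0,-0.03],
    [0,0,-0.03],
    [0,0,0],
    [0,0,0]
  ],
  "gripper": [0.0,0.0,0.0,0.0,0.065,0.065,0.065,0.065,0.065,0.065,0.065,0.065,0.065,0.065,0.065,0.065,0.065]
}}

```text
time: 44.13
tool_pos: [0.586, 0.1563, 0.1968]
tcp_rot: [2.877, 1.26, 0.013]
wrist_force: [-0.2, -0.1, -1.4]
width: 0.759
grip_force: 0.0
```

Run:
```python
from disc import *
im,C=disc(.02); plan(.48,.3653,.25)
cv2.imwrite('pics/l.png',im[60:330,:,::-1])
# ring: dark pixels around disc on white board
p=proj(C,[[.5835,.155,.01]])[0]; g=cv2.cvtColor(im,cv2.COLOR_RGB2GRAY); print(p)
ys,xs=np.where(g<130); W=ray(C,np.c_[xs,ys],.01)[:,:2]; r=np.hypot(*(W-[.5835,.155]).T); W=W[(r>.0175)&(r<.032)]
from scipy.optimize import least_squares
f=least_squares(lambda q:np.hypot(*(W-q).T)-.021,[.5835,.155],loss='cauchy',f_scale=.001); print('ring',f.x,len(W),np.median(abs(f.fun)))
```

```text
blob [248.20728291 166.18767507] 714 circle 0.5850645899772644 0.1558331698179245 0.016568901017308235
t 44.2 pos [0.5845 0.156  0.1943] psi 47.32 tilt 0.24 q6 55.2 d [ 0.0833 -0.2186 -0.0558] rz None
 level turn [ 0.0019 -0.0038  0.    ] F [-0.4 -0.8 -0.5] w 0.7601028473952216 g 0.0
[247.71003778 165.55535153]
ring [0.58149454 0.15442576] 59 0.0005788352817208339
```

View pics/l.png

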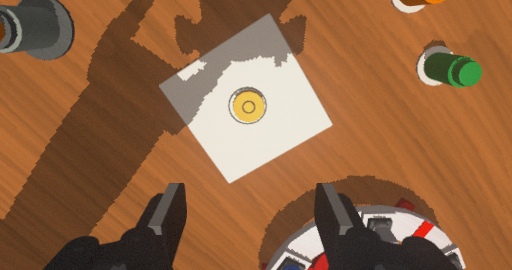

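The disc sits inside the ring, about 4 mm off its centre. Next is the punch.

Emit:
{"name": "jog_arm", "arguments": {
  "turn": [
    [0,0,0],
    [0,0,0],
    [0,0,0],
    [0,0,0],
    [0,0,0],
    [0,0,0],
    [0,0,0],
    [0,0,0],
    [0,0,0],
    [0,0,0],
    [0,0,0],
    [0,0,0],
    [0,0,0]
  ],
  "delta_pos": [
    [0.0093,-0.0243,-0.002],
    [0.0093,-0.0243,-0.002],
    [0.0093,-0.0243,-0.002],
    [0.0093,-0.0243,0],
    [0.0093,-0.0243,0],
    [0.0093,-0.0243,0],
    [0.0093,-0.0243,0],
    [0.0093,-0.0243,0],
    [0.0089,-0.0242,0],
    [0,0,0],
    [0,0,0],
    [0,0,0],
    [0,0,0]
  ],
  "gripper": [0.065,0.065,0.065,0.065,0.065,0.065,0.065,0.065,0.065,0.065,0.065,0.065,0.065]
}}

```text
time: 45.27
tool_pos: [0.4797, 0.3641, 0.1978]
tcp_rot: [2.878, 1.259, -0.0]
wrist_force: [1.0, 0.1, -0.3]
width: 0.762
grip_force: 0.0
```

```bash
cat > pun.py <<'E'
from plan import *
im,C=shot('wrist'); hsv=cv2.cvtColor(im,cv2.COLOR_RGB2HSV)
o=((hsv[...,0]>6)&(hsv[...,0]<18)&(hsv[...,1]>195)&(hsv[...,2]>120)).astype('uint8')
n,l,st,ce=cv2.connectedComponentsWithStats(cv2.morphologyEx(o,cv2.MORPH_OPEN,np.ones((3,3))))
for i in range(1,n):
    if st[i,4]>80: print(ce[i],st[i],ray(C,[ce[i]],.134)[0])
print(proj(C,[[.4795,.365,.134],[.4795,.365,.066],[.4795,.365,.006]]))
plan(.4795,.365,.085)
cv2.imwrite('pics/m.png',cv2.resize(im[60:330,110:410],None,fx=2,fy=2)[:,:,::-1])
E
python3 pun.py
```

```text
[251.87885714 192.45371429] [234 170  32  47 875] [0.48726972 0.36923474 0.134     ]
[[247.86786021 203.58435341]
 [248.3118274  176.03637373]
 [248.56581936 160.33126021]]
t 45.3 pos [0.48   0.3641 0.198 ] psi 47.25 tilt 0.04 q6 77.6 d [ 0.0003 -0.001   0.113 ] rz None
 level turn [ 0.0005 -0.0004  0.    ] F [-0.   0.4 -0.5] w 0.7615771871366389 g 0.0
```

View pics/m.png

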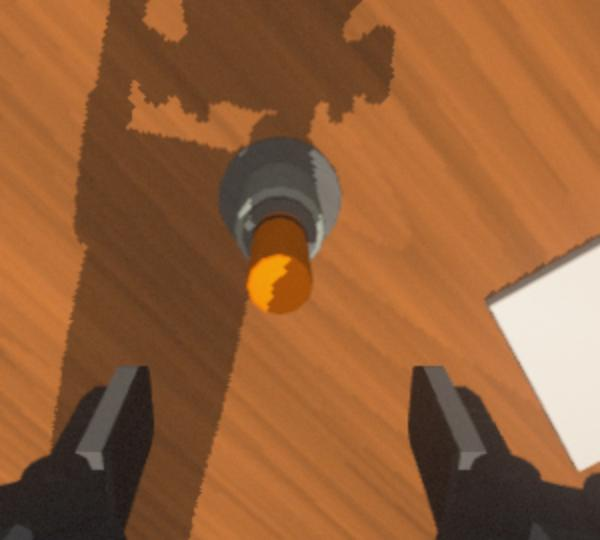

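The handle top is at (250,202), about 2 mm from the prediction. I'm going down and gripping it.

Emit:
{"name": "jog_arm", "arguments": {
  "turn": [
    [0.0005,-0.0005,0],
    [0,0,0],
    [0,0,0],
    [0,0,0],
    [0,0,0],
    [0,0,0],
    [0,0,0],
    [0,0,0],
    [0,0,0],
    [0,0,0],
    [0,0,0],
    [0,0,0],
    [0,0,0],
    [0,0,0],
    [0,0,0],
    [0,0,0],
    [0,0,0]
  ],
  "delta_pos": [
    [0.0016,0.0005,0.02],
    [0,0,0.02],
    [0,0,0.02],
    [0,0,0.02],
    [0,0,0.02],
    [0,0,0.013],
    [0,0,0],
    [0,0,0],
    [0,0,0],
    [0,0,0],
    [0,0,0],
    [0,0,0],
    [0,0,0],
    [0,0,0],
    [0,0,0],
    [0,0,0],
    [0,0,0]
  ],
  "gripper": [0.065,0.065,0.065,0.065,0.065,0.065,0.065,0.065,0.0,0.0,0.0,0.0,0.0,0.0,0.0,0.0,0.0],
  "grip_force": 60
}}

```text
time: 46.73
tool_pos: [0.4822, 0.367, 0.0875]
tcp_rot: [-2.877, -1.26, -0.006]
wrist_force: [-1.3, 0.4, 5.7]
width: 0.264
grip_force: 58.5
```

```bash
python3 -c "
from plan import *
plan(.4815,.3652,.085); print(read_state()['torque'])"
```

```text
t 46.7 pos [0.4822 0.367  0.0875] psi 47.32 tilt 0.22 q6 77.6 d [-0.0018  0.0007  0.0025] rz None
 level turn [ 0.0005 -0.0038  0.    ] F [-1.3  0.4  5.7] w 0.26418306244830964 g 58.46264719963074
[-0.06838598  0.11531188  0.00471492]
```

Emit:
{"name": "jog_arm", "arguments": {
  "turn": [
    [0,0,0],
    [0,0,0],
    [0,0,0],
    [0,0,0],
    [0,0,0],
    [0,0,0],
    [0,0,0],
    [0,0,0],
    [0,0,0],
    [0,0,0],
    [0,0,0]
  ],
  "delta_pos": [
    [0,0,-0.005],
    [0,0,-0.01],
    [0,0,-0.015],
    [0,0,-0.015],
    [0,0,-0.015],
    [0,0,-0.015],
    [0,0,-0.015],
    [0,0,-0.02],
    [0,0,-0.02],
    [0,0,0],
    [0,0,0]
  ],
  "gripper": [0.0,0.0,0.0,0.0,0.0,0.0,0.0,0.0,0.0,0.0,0.0]
}}

```text
time: 47.65
tool_pos: [0.4819, 0.3666, 0.2173]
tcp_rot: [-2.877, -1.26, -0.006]
wrist_force: [-0.2, 0.2, -1.8]
width: 0.268
grip_force: 58.8
```

Emit:
{"name": "jog_arm", "arguments": {
  "turn": [
    [0,0,0],
    [0,0,0],
    [0,0,0],
    [0,0,0],
    [0,0,0],
    [0,0,0],
    [0,0,0],
    [0,0,0],
    [0,0,0],
    [0,0,0],
    [0,0,0],
    [0,0,0],
    [0,0,0]
  ],
  "delta_pos": [
    [-0.0146,0.0219,0],
    [-0.0146,0.0219,0],
    [-0.0146,0.0219,0],
    [-0.0146,0.0219,0],
    [-0.0146,0.0219,0],
    [-0.0146,0.0219,0],
    [-0.0146,0.0219,0],
    [-0.0146,0.0219,0],
    [-0.0146,0.0219,0],
    [-0.0146,0.0219,0],
    [0,0,0],
    [0,0,0],
    [0,0,0]
  ],
  "gripper": [0.0,0.0,0.0,0.0,0.0,0.0,0.0,0.0,0.0,0.0,0.0,0.0,0.0]
}}

```text
time: 48.73
tool_pos: [0.5422, 0.1103, 0.2139]
tcp_rot: [-2.876, -1.259, 0.002]
wrist_force: [0.1, 0.1, -1.9]
width: 0.269
grip_force: 59.1
```

Run:
```python
from disc import *
im,C=disc(.02); print(proj(C,[[.585,.1557,.02]])); plan(.585,.1557,.2)
cv2.imwrite('pics/n.png',im[:,:,::-1])
```

```text
blob [243.19365609 148.76460768] 599 circle 0.5469107031822205 0.12541760504245758 0.016568763181567192
[[250.29140273 102.1260151 ]]
t 48.8 pos [0.5423 0.1108 0.2143] psi 47.32 tilt 0.1 q6 51.6 d [0.062  0.001  0.0143] rz None
 level turn [-0.0018  0.0002  0.    ] F [ 0.1  0.3 -0.9] w 0.26464298612701076 g 59.13050293922424
```

View pics/n.png

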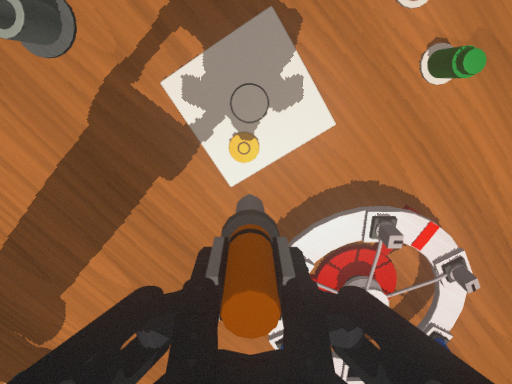

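The disc has been knocked: it is now at (244,148), position (0.547,0.125), and the ring at (250,102) is empty. I'll put the punch back in its tube and place the disc again.

Emit:
{"name": "jog_arm", "arguments": {
  "turn": [
    [0,0,0],
    [0,0,0],
    [0,0,0],
    [0,0,0],
    [0,0,0],
    [0,0,0],
    [0,0,0],
    [0,0,0],
    [0,0,0],
    [0,0,0],
    [0,0,0],
    [0,0,0],
    [0,0,0]
  ],
  "delta_pos": [
    [0.0146,-0.0219,0],
    [0.0146,-0.0219,0],
    [0.0146,-0.0219,0],
    [0.0146,-0.0219,0],
    [0.0146,-0.0219,0],
    [0.0146,-0.0219,0],
    [0.0146,-0.0219,0],
    [0.0146,-0.0219,0],
    [0.0146,-0.0219,0],
    [0.0146,-0.0219,0],
    [0,0,0],
    [0,0,0],
    [0,0,0]
  ],
  "gripper": [0.0,0.0,0.0,0.0,0.0,0.0,0.0,0.0,0.0,0.0,0.0,0.0,0.0]
}}

```text
time: 49.87
tool_pos: [0.4804, 0.3665, 0.2152]
tcp_rot: [2.876, 1.263, 0.0]
wrist_force: [0.4, -1.8, -0.5]
width: 0.265
grip_force: 59.2
```

```bash
python3 -c "
from plan import *
plan(.482,.3668,.0875)"
```

```text
t 49.9 pos [0.4804 0.3665 0.2152] psi 47.43 tilt 0.01 q6 77.6 d [0.0013 0.001  0.1277] rz None
 level turn [ 0.0002  0.     -0.    ] F [ 0.4 -1.8 -0.5] w 0.2647149731478492 g 59.22272086143494
```

Emit:
{"name": "jog_arm", "arguments": {
  "turn": [
    [0,0,0],
    [0,0,0],
    [0,0,0],
    [0,0,0],
    [0,0,0],
    [0,0,0]
  ],
  "delta_pos": [
    [0.0013,0.001,0.02],
    [0,0,0.02],
    [0,0,0.017],
    [0,0,0],
    [0,0,0],
    [0,0,0]
  ],
  "gripper": [0.0,0.0,0.0,0.0,0.0,0.0]
}}

```text
time: 50.37
tool_pos: [0.4835, 0.3662, 0.1597]
tcp_rot: [-2.877, -1.259, -0.003]
wrist_force: [0.9, 0.2, -0.7]
width: 0.267
grip_force: 59.2
```

```bash
python3 -c "
from plan import *
plan(.482,.3668,.0875)"
```

```text
t 50.4 pos [0.4835 0.3662 0.1597] psi 47.27 tilt 0.13 q6 77.5 d [-0.0008 -0.0016  0.0722] rz None
 level turn [ 0.0003 -0.0023  0.    ] F [ 0.9  0.2 -0.7] w 0.26710172627646617 g 59.24809277057648
```

Emit:
{"name": "jog_arm", "arguments": {
  "turn": [
    [0,0,0],
    [0,0,0],
    [0,0,0],
    [0,0,0],
    [0,0,0],
    [0,0,0],
    [0,0,0],
    [0,0,0],
    [0,0,0],
    [0,0,0]
  ],
  "delta_pos": [
    [-0.0004,-0.0008,0.005],
    [0,0,0.01],
    [0,0,0.01],
    [0,0,0.01],
    [0,0,0.01],
    [0,0,0.01],
    [0,0,0.01],
    [0,0,0.005],
    [0,0,0],
    [0,0,0]
  ],
  "gripper": [0.0,0.0,0.0,0.0,0.0,0.0,0.0,0.0,0.0,0.0]
}}

```text
time: 51.2
tool_pos: [0.482, 0.3667, 0.0883]
tcp_rot: [-2.877, -1.261, -0.001]
wrist_force: [-0.9, 0.1, -2.4]
width: 0.267
grip_force: 59.7
```

```bash
python3 -c "
from plan import *
plan(.482,.3668,.0875)"
```

```text
t 51.2 pos [0.482  0.3667 0.0883] psi 47.32 tilt 0.05 q6 77.6 d [ 0.     -0.0001  0.0008] rz None
 level turn [-0.0001 -0.0009  0.    ] F [-0.9  0.1 -2.4] w 0.2668789599951366 g 59.70215141773224
```

Emit:
{"name": "jog_arm", "arguments": {
  "turn": [
    [0,0,0],
    [0,0,0],
    [0,0,0],
    [0,0,0],
    [0,0,0],
    [0,0,0],
    [0,0,0],
    [0,0,0],
    [0,0,0],
    [0,0,0],
    [0,0,0]
  ],
  "delta_pos": [
    [0,0,0],
    [0,0,0],
    [0,0,0],
    [0,0,0],
    [0,0,0],
    [0,0,-0.01],
    [0,0,-0.02],
    [0,0,-0.025],
    [0,0,-0.025],
    [0,0,-0.025],
    [0,0,-0.005]
  ],
  "gripper": [0.065,0.065,0.065,0.065,0.065,0.065,0.065,0.065,0.065,0.065,0.065]
}}

```text
time: 52.12
tool_pos: [0.4846, 0.3685, 0.2053]
tcp_rot: [-2.875, -1.26, -0.016]
wrist_force: [1.4, 0.3, 1.5]
width: 0.764
grip_force: 0.0
```

Emit:
{"name": "jog_arm", "arguments": {
  "turn": [
    [0,0,0],
    [0,0,0],
    [0,0,0],
    [0,0,0],
    [0,0,0],
    [0,0,0],
    [0,0,0],
    [0,0,0],
    [0,0,0],
    [0,0,0],
    [0,0,0],
    [0,0,0],
    [0,0,0],
    [0,0,0]
  ],
  "delta_pos": [
    [-0.0133,0.0211,0],
    [-0.0133,0.0211,0],
    [-0.0133,0.0211,0],
    [-0.0133,0.0211,0],
    [-0.0133,0.0211,0],
    [-0.0133,0.0211,0],
    [-0.0133,0.0211,0],
    [-0.0133,0.0211,0],
    [-0.0133,0.0211,0],
    [-0.0133,0.0211,0],
    [0,0,0.03],
    [0,0,0.03],
    [0,0,0],
    [0,0,0]
  ],
  "gripper": [0.065,0.065,0.065,0.065,0.065,0.065,0.065,0.065,0.065,0.065,0.065,0.065,0.065,0.065]
}}

```text
time: 53.28
tool_pos: [0.5448, 0.1254, 0.1367]
tcp_rot: [-2.876, -1.26, 0.007]
wrist_force: [1.4, 0.7, 0.5]
width: 0.757
grip_force: 0.0
```

Run:
```python
from disc import *
im,C=disc(.02); plan(.547,.1254,.0125)
p=ray(C,[[0,0]],.01); g=cv2.cvtColor(im,cv2.COLOR_RGB2GRAY)
```

```text
blob [251.26666667 179.19215686] 1020 circle 0.5468108057975769 0.12548869848251343 0.016750158742070198
t 53.3 pos [0.5466 0.1259 0.1387] psi 47.33 tilt 0.05 q6 53.1 d [-1.000e-04  7.000e-04  1.262e-01] rz None
 level turn [-0.0008 -0.0002  0.    ] F [ 0.2  0.6 -0. ] w 0.7606699857891791 g 0.0
```

Emit:
{"name": "jog_arm", "arguments": {
  "turn": [
    [0,0,0],
    [0,0,0],
    [0,0,0],
    [0,0,0],
    [0,0,0],
    [0,0,0],
    [0,0,0],
    [0,0,0],
    [0,0,0],
    [0,0,0],
    [0,0,0],
    [0,0,0],
    [0,0,0],
    [0,0,0],
    [0,0,0],
    [0,0,0]
  ],
  "delta_pos": [
    [0,0.0005,0.025],
    [0,0,0.025],
    [0,0,0.025],
    [0,0,0.025],
    [0,0,0.016],
    [0,0,0.01],
    [0,0,0],
    [0,0,0],
    [0,0,0],
    [0,0,0],
    [0,0,0],
    [0,0,0],
    [0,0,0],
    [0,0,0],
    [0,0,0],
    [0,0,0]
  ],
  "gripper": [0.065,0.065,0.065,0.065,0.065,0.065,0.065,0.065,0.0,0.0,0.0,0.0,0.0,0.0,0.0,0.0],
  "grip_force": 30
}}

```text
time: 54.67
tool_pos: [0.549, 0.126, 0.0147]
tcp_rot: [2.877, 1.261, 0.007]
wrist_force: [-0.8, -0.1, 6.1]
width: 0.373
grip_force: 29.3
```

```bash
python3 -c "
from plan import *
plan(.582,.155,.0125)"
```

```text
t 54.7 pos [0.549  0.126  0.0147] psi 47.31 tilt 0.25 q6 53.0 d [0.0436 0.0046 0.0024] rz None
 level turn [ 0.0018 -0.0039  0.    ] F [-0.8 -0.1  6.1] w 0.37258735220894024 g 29.26881730556488
```

Emit:
{"name": "jog_arm", "arguments": {
  "turn": [
    [0,0,0],
    [0,0,0],
    [0,0,0],
    [0,0,0],
    [0,0,0],
    [0,0,0],
    [0,0,0],
    [0,0,0],
    [0,0,0],
    [0,0,0],
    [0,0,0],
    [0,0,0]
  ],
  "delta_pos": [
    [0,0,-0.007],
    [0,0,-0.008],
    [0,0,0],
    [0.011,0.0012,0],
    [0.011,0.0012,0],
    [0.011,0.0012,0],
    [0.011,0.0012,0],
    [0,0,0],
    [0,0,0],
    [0,0,0.008],
    [0,0,0.006],
    [0,0,0]
  ],
  "gripper": [0.0,0.0,0.0,0.0,0.0,0.0,0.0,0.0,0.0,0.0,0.0,0.0]
}}

```text
time: 55.67
tool_pos: [0.5805, 0.1545, 0.0131]
tcp_rot: [-2.877, -1.26, -0.001]
wrist_force: [0.5, -0.2, 1.3]
width: 0.369
grip_force: 35.4
```

```bash
python3 -c "
from plan import *
plan(.582,.155,.0125)"
```

```text
t 55.7 pos [0.5805 0.1545 0.0131] psi 47.3 tilt 0.05 q6 55.2 d [0.0014 0.0008 0.0006] rz None
 level turn [-0.0003 -0.0007  0.    ] F [ 0.5 -0.2  1.3] w 0.36912583030095586 g 35.350377559661865
```

Now I release, lift and look.

Emit:
{"name": "jog_arm", "arguments": {
  "turn": [
    [0,0,0],
    [0,0,0],
    [0,0,0],
    [0,0,0],
    [0,0,0],
    [0,0,0],
    [0,0,0],
    [0,0,0],
    [0,0,0],
    [0,0,0],
    [0,0,0],
    [0,0,0],
    [0,0,0],
    [0,0,0],
    [0,0,0]
  ],
  "delta_pos": [
    [0,0,0],
    [0,0,0],
    [0,0,0],
    [0,0,0],
    [0,0,0],
    [0,0,-0.01],
    [0,0,-0.02],
    [0,0,-0.03],
    [0,0,-0.03],
    [0,0,-0.03],
    [0,0,-0.03],
    [0,0,-0.03],
    [0,0,0],
    [0,0,0],
    [0,0,0]
  ],
  "gripper": [0.065,0.065,0.065,0.065,0.065,0.065,0.065,0.065,0.065,0.065,0.065,0.065,0.065,0.065,0.065]
}}

```text
time: 56.92
tool_pos: [0.5804, 0.1545, 0.1939]
tcp_rot: [-2.877, -1.261, -0.002]
wrist_force: [-0.2, 0.2, -0.2]
width: 0.76
grip_force: 0.0
```

```bash
cat > ring.py <<'E'
from disc import *
im,C=disc(.02); plan(.482,.3668,.2)
g=cv2.cvtColor(im,cv2.COLOR_RGB2GRAY)
ys,xs=np.where(g<130); W=ray(C,np.c_[xs,ys],.01)[:,:2]; r=np.hypot(*(W-[.582,.155]).T); W=W[(r>.0175)&(r<.03)]
from scipy.optimize import least_squares
f=least_squares(lambda q:np.hypot(*(W-q).T)-.021,[.582,.155],loss='cauchy',f_scale=.001); print('ring',f.x,len(W),np.median(abs(f.fun)))
E
python3 ring.py
```

```text
blob [250.04676754 166.37001376] 727 circle 0.5799445509910583 0.15295816957950592 0.016608648002147675
t 57.0 pos [0.5797 0.1544 0.1927] psi 47.32 tilt 0.06 q6 55.2 d [ 0.0899 -0.2158 -0.0071] rz None
 level turn [-0.0011  0.0003  0.    ] F [ 0.1  1.  -0.3] w 0.7619079289421075 g 0.0
ring [0.58259147 0.15465296] 19 0.0002338035487523156
```

Emit:
{"name": "jog_arm", "arguments": {
  "turn": [
    [0,0,0],
    [0,0,0],
    [0,0,0],
    [0,0,0],
    [0,0,0],
    [0,0,0],
    [0,0,0],
    [0,0,0],
    [0,0,0],
    [0,0,0],
    [0,0,0],
    [0,0,0],
    [0,0,0]
  ],
  "delta_pos": [
    [0.01,-0.024,-0.002],
    [0.01,-0.024,-0.002],
    [0.01,-0.024,-0.002],
    [0.01,-0.024,0],
    [0.01,-0.024,0],
    [0.01,-0.024,0],
    [0.01,-0.024,0],
    [0.01,-0.024,0],
    [0.0099,-0.0238,0],
    [0,0,0],
    [0,0,0],
    [0,0,0],
    [0,0,0]
  ],
  "gripper": [0.065,0.065,0.065,0.065,0.065,0.065,0.065,0.065,0.065,0.065,0.065,0.065,0.065]
}}

```text
time: 58.05
tool_pos: [0.4829, 0.3658, 0.1987]
tcp_rot: [2.878, 1.259, -0.001]
wrist_force: [-0.8, -0.4, -0.1]
width: 0.759
grip_force: 0.0
```

```bash
python3 pun.py; python3 -c "
from plan import *
plan(.482,.3668,.085)"
```

```text
[250.57589286 196.47767857] [234 174  31  47 896] [0.48748257 0.36905933 0.134     ]
[[246.23185893 207.47568768]
 [247.07591486 179.20830363]
 [247.56037712 163.03672691]]
t 58.1 pos [0.4831 0.3658 0.199 ] psi 47.25 tilt 0.01 q6 77.5 d [-0.003  -0.0022  0.114 ] rz None
 level turn [ 0.      0.0002 -0.    ] F [0.4 0.2 0.4] w 0.7641287126959669 g 0.0
t 58.1 pos [0.4831 0.3658 0.199 ] psi 47.25 tilt 0.01 q6 77.5 d [ 0.     -0.0015  0.114 ] rz None
 level turn [ 0.      0.0002 -0.    ] F [0.4 0.2 0.4] w 0.7641287126959669 g 0.0
```

Emit:
{"name": "jog_arm", "arguments": {
  "turn": [
    [0,0,0],
    [0,0,0],
    [0,0,0],
    [0,0,0],
    [0,0,0],
    [0,0,0],
    [0,0,0],
    [0,0,0],
    [0,0,0],
    [0,0,0],
    [0,0,0],
    [0,0,0],
    [0,0,0],
    [0,0,0],
    [0,0,0],
    [0,0,0],
    [0,0,0]
  ],
  "delta_pos": [
    [0,-0.001,0.02],
    [0,0,0.02],
    [0,0,0.02],
    [0,0,0.02],
    [0,0,0.02],
    [0,0,0.014],
    [0,0,0],
    [0,0,0],
    [0,0,0],
    [0,0,0],
    [0,0,0],
    [0,0,0],
    [0,0,0],
    [0,0,0],
    [0,0,0],
    [0,0,0],
    [0,0,0]
  ],
  "gripper": [0.065,0.065,0.065,0.065,0.065,0.065,0.065,0.065,0.0,0.0,0.0,0.0,0.0,0.0,0.0,0.0,0.0],
  "grip_force": 60
}}

```text
time: 59.52
tool_pos: [0.4834, 0.3684, 0.0875]
tcp_rot: [-2.877, -1.26, -0.006]
wrist_force: [-0.7, -0.9, 5.4]
width: 0.264
grip_force: 58.6
```

```bash
python3 -c "
from plan import *
plan(.482,.3668,.085)"
```

```text
t 59.5 pos [0.4834 0.3684 0.0875] psi 47.32 tilt 0.23 q6 77.6 d [-0.0021  0.0001  0.0025] rz None
 level turn [ 0.0008 -0.0039  0.    ] F [-0.7 -0.9  5.4] w 0.2642537217317804 g 58.646820187568665
```

Emit:
{"name": "jog_arm", "arguments": {
  "turn": [
    [0,0,0],
    [0,0,0],
    [0,0,0],
    [0,0,0],
    [0,0,0],
    [0,0,0],
    [0,0,0],
    [0,0,0],
    [0,0,0],
    [0,0,0],
    [0,0,0]
  ],
  "delta_pos": [
    [0,0,-0.005],
    [0,0,-0.01],
    [0,0,-0.015],
    [0,0,-0.015],
    [0,0,-0.015],
    [0,0,-0.015],
    [0,0,-0.015],
    [0,0,-0.02],
    [0,0,-0.02],
    [0,0,0],
    [0,0,0]
  ],
  "gripper": [0.0,0.0,0.0,0.0,0.0,0.0,0.0,0.0,0.0,0.0,0.0]
}}

```text
time: 60.43
tool_pos: [0.4828, 0.3681, 0.2173]
tcp_rot: [-2.877, -1.26, -0.006]
wrist_force: [-0.4, -0.1, -2.4]
width: 0.269
grip_force: 58.9
```

Emit:
{"name": "jog_arm", "arguments": {
  "turn": [
    [0,0,0],
    [0,0,0],
    [0,0,0],
    [0,0,0],
    [0,0,0],
    [0,0,0],
    [0,0,0],
    [0,0,0],
    [0,0,0],
    [0,0,0],
    [0,0,0],
    [0,0,0],
    [0,0,0]
  ],
  "delta_pos": [
    [-0.0146,0.0219,0],
    [-0.0146,0.0219,0],
    [-0.0146,0.0219,0],
    [-0.0146,0.0219,0],
    [-0.0146,0.0219,0],
    [-0.0146,0.0219,0],
    [-0.0146,0.0219,0],
    [-0.0146,0.0219,0],
    [-0.0146,0.0219,0],
    [-0.0146,0.0219,0],
    [0,0,0],
    [0,0,0],
    [0,0,0]
  ],
  "gripper": [0.0,0.0,0.0,0.0,0.0,0.0,0.0,0.0,0.0,0.0,0.0,0.0,0.0]
}}

```text
time: 61.52
tool_pos: [0.5432, 0.1119, 0.214]
tcp_rot: [-2.876, -1.259, 0.002]
wrist_force: [-0.0, 0.7, -1.6]
width: 0.268
grip_force: 59.2
```

```bash
sed -i 's/plan(.482,.3668,.2)/plan(.5802,.1538,.11)/' ring.py; python3 ring.py
```

```text
t 61.6 pos [0.5433 0.1123 0.2143] psi 47.32 tilt 0.1 q6 51.7 d [ 0.0555 -0.0008  0.1043] rz None
 level turn [-0.0018  0.0002  0.    ] F [-0.5  0.3 -1. ] w 0.26313367765012136 g 59.16628897190094
ring [0.58289921 0.15538055] 343 0.0009392928363136654
```

```bash
cat > rel.py <<'E'
from plan import *
im,C=last('wrist'); hsv=cv2.cvtColor(im,cv2.COLOR_RGB2HSV)
y=((hsv[...,0]>17)&(hsv[...,0]<32)&(hsv[...,1]>140)&(hsv[...,2]>70)).astype('uint8'); y[200:]=0
n,l,st,ce=cv2.connectedComponentsWithStats(cv2.morphologyEx(y,cv2.MORPH_OPEN,np.ones((3,3))))
for i in range(1,n):
    if st[i,4]>150:
        c=cv2.convexHull(max(cv2.findContours((l==i).astype('uint8'),cv2.RETR_EXTERNAL,cv2.CHAIN_APPROX_NONE)[0],key=len))[:,0]
        print(ce[i],st[i],cv2.minEnclosingCircle(ray(C,c,.02)[:,:2].astype('f4')))
s=read_state(); R=Ro.from_rotvec(s['tcp_rot']).as_matrix()
print(proj(C,[s['tool_pos']+R@[dx,0,dz] for dx in(-.003,0,.003) for dz in (.0835,.0715)]),proj(C,[[.5802,.1538,.02]]))
a=im[60:260,150:350]; cv2.imwrite('pics/o.png',cv2.resize(a,None,fx=3,fy=3,interpolation=cv2.INTER_CUBIC)[:,:,::-1])
E
python3 rel.py
```

```text
[[248.82648815 197.97631455]
 [248.7609387  203.75394274]
 [248.81546945 194.32170698]
 [248.74905305 199.94351467]
 [248.80438204 190.63686149]
 [248.73708926 196.09965081]] [[248.4959745  108.45259082]]
```

View pics/o.png

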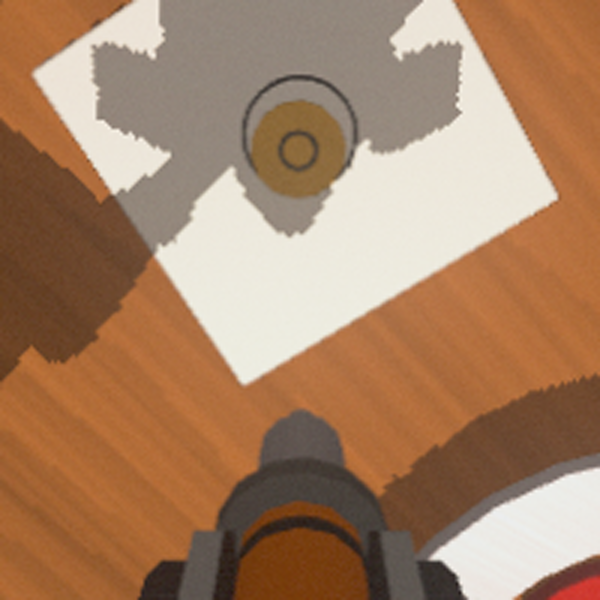

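The disc is at (249.3,110) and the ring at (250,104). The punch's far tip edge is at (250,196.7) and its collar edge at row 212.7. From these I'll work out where the tip sits relative to the TCP.

Run:
```python
from plan import *
im,C=last('wrist'); s=read_state(); R=Ro.from_rotvec(s['tcp_rot']).as_matrix(); T=s['tool_pos']
pt=lambda x,h: proj(C,[T+R@[x,0,.0835-h]])[0][1]   # h: height along punch
for dx in(-.008,-.006,-.004,-.002,0,.002):
    print(dx,'tip edge %.1f barrel edge12 %.1f col62 %.1f col70 %.1f top near %.1f top far %.1f'%(pt(dx+.004,0),pt(dx+.01,.016),pt(dx+.017,.062),pt(dx+.017,.07),pt(dx-.012,.13),pt(dx+.012,.13)))
# column profile through punch, gradients
g=im[:,:,:].astype(int)
for r in list(range(188,224,2))+list(range(286,350,3)): print(r,g[r,246:254].mean(0).round().astype(int),end=' ')
```

```text
-0.008 tip edge 199.2 barrel edge12 199.3 col62 216.7 col70 222.7 top near 351.5 top far 303.5
-0.006 tip edge 196.8 barrel edge12 196.7 col62 213.5 col70 219.4 top near 347.8 top far 299.1
-0.004 tip edge 194.3 barrel edge12 194.1 col62 210.3 col70 216.0 top near 344.0 top far 294.7
-0.002 tip edge 191.9 barrel edge12 191.5 col62 207.0 col70 212.6 top near 340.2 top far 290.2
0 tip edge 189.4 barrel edge12 188.8 col62 203.7 col70 209.2 top near 336.3 top far 285.7
0.002 tip edge 186.9 barrel edge12 186.1 col62 200.4 col70 205.8 top near 332.4 top far 281.1
188 [178 113  66] 190 [177 112  64] 192 [181 114  66] 194 [180 111  64] 196 [155 104  70] 198 [102  87  79] 200 [96 87 80] 202 [97 86 81] 204 [97 86 80] 206 [96 86 80] 208 [95 85 80] 210 [95 85 80] 212 [86 75 70] 214 [68 58 52] 216 [67 58 51] 218 [75 66 59] 220 [74 66 60] 222 [72 65 59] 286 [120  60  13] 289 [120  60  13] 292 [121  61  15] 295 [142  70  11] 298 [156  75  10] 301 [155  74  10] 304 [155  74  10] 307 [154  75  10] 310 [155  75  10] 313 [154  74  10] 316 [153  73  10] 319 [154  73  10] 322 [154  73  10] 325 [153  73  10] 328 [152  73  10] 331 [152  72  10] 334 [152  73  10] 337 [152  74  10] 340 [151  73  10] 343 [166 100  51] 346 [172 104  53] 349 [176 106  54]
```

Emit:
{"name": "jog_arm", "arguments": {
  "turn": [
    [0,0,0],
    [0,0,0],
    [0,0,0],
    [0,0,0],
    [0,0,0],
    [0,0,0],
    [0,0,0],
    [0,0,0],
    [0,0,0],
    [0,0,0],
    [0,0,0],
    [0,0,0],
    [0,0,0]
  ],
  "delta_pos": [
    [0.0147,-0.0002,0],
    [0.0147,-0.0002,0],
    [0.0147,-0.0002,0],
    [0.0146,-0.0002,0],
    [0,0,0.02],
    [0,0,0.02],
    [0,0,0.02],
    [0,0,0.02],
    [0,0,0.014],
    [0,0,0],
    [0,0,0],
    [0,0,0],
    [0,0,0]
  ],
  "gripper": [0.0,0.0,0.0,0.0,0.0,0.0,0.0,0.0,0.0,0.0,0.0,0.0,0.0]
}}

```text
time: 62.65
tool_pos: [0.585, 0.1565, 0.1234]
tcp_rot: [2.877, 1.262, 0.006]
wrist_force: [0.2, -0.1, -1.3]
width: 0.267
grip_force: 59.2
```

```bash
cat > hov.py <<'E'
from plan import *
plan(.5802,.1538,.1)
im,C=shot('wrist'); s=read_state(); R=Ro.from_rotvec(s['tcp_rot']).as_matrix(); T=s['tool_pos']
hsv=cv2.cvtColor(im,cv2.COLOR_RGB2HSV)
y=((hsv[...,0]>15)&(hsv[...,0]<34)&(hsv[...,1]>120)&(hsv[...,2]>50)).astype('uint8'); y[225:]=0; y[:100]=0;y[:,:200]=0;y[:,300:]=0
n,l,st,ce=cv2.connectedComponentsWithStats(y); i=1+st[1:,4].argmax(); print('brass',st[i])
c=np.argwhere(l==i)[:,::-1]; r0=st[i,1]; print('rows/widths',[(r,np.where(l[r]==i)[0].min(),np.where(l[r]==i)[0].max()) for r in range(r0,r0+st[i,3],2)])
for r in range(150,225,3): print(r,im[r,247:253].mean(0).round().astype(int),end=' ')
P=lambda v: ((R.T@(ray(C,[v],.02)[0]-T))).round(4)
E
python3 hov.py
```

```text
t 62.6 pos [0.585  0.1565 0.1234] psi 47.35 tilt 0.23 q6 55.2 d [-0.0053 -0.0017  0.0233] rz None
 level turn [ 0.0017 -0.0037  0.    ] F [ 0.2 -0.1 -1.3] w 0.26686636614165643 g 59.19739902019501
brass [228 173  40  36 876]
rows/widths [(173, np.int64(249), np.int64(250)), (175, np.int64(239), np.int64(256)), (177, np.int64(237), np.int64(258)), (179, np.int64(234), np.int64(260)), (181, np.int64(232), np.int64(262)), (183, np.int64(231), np.int64(264)), (185, np.int64(230), np.int64(265)), (187, np.int64(229), np.int64(265)), (189, np.int64(229), np.int64(266)), (191, np.int64(229), np.int64(267)), (193, np.int64(229), np.int64(266)), (195, np.int64(228), np.int64(266)), (197, np.int64(228), np.int64(267)), (199, np.int64(229), np.int64(266)), (201, np.int64(230), np.int64(265)), (203, np.int64(231), np.int64(263)), (205, np.int64(233), np.int64(237)), (207, np.int64(235), np.int64(237))]
150 [150 137 126] 153 [149 137 126] 156 [149 137 126] 159 [150 138 126] 162 [104  94  86] 165 [148 135 123] 168 [151 138 126] 171 [150 137 126] 174 [118  89  58] 177 [144 108  62] 180 [141 106  59] 183 [143 106  62] 186 [130  99  59] 189 [116  90  58] 192 [233 190  78] 195 [239 202  79] 198 [106  94  88] 201 [103  92  87] 204 [104  93  88] 207 [104  94  88] 210 [104  93  88] 213 [84 75 69] 216 [81 72 66] 219 [87 78 71] 222 [86 78 70]
```

Run:
```python
from plan import *
im,C=last('wrist'); s=read_state(); R=Ro.from_rotvec(s['tcp_rot']).as_matrix(); T=s['tool_pos']
P=lambda v,z: ((R.T@(ray(C,[v],z)[0]-T))[:2]).round(4)
print('disc',P((247.5,194),.02),'disc far edge',P((249,173),.02),'left',P((227.5,194),.02),'right',P((267.5,194),.02)); print('tip far edge',[P((249.5,196.8),z) for z in(.036,.04,.044)])
for r in range(194,213,2): print(r,im[r,232:268].sum(1))
```

```text
disc [-0.0064 -0.0015] disc far edge [ 0.0118 -0.0002] left [-0.0064 -0.0182] right [-0.0064  0.0153]
tip far edge [array([-0.003 ,  0.0002]), array([-0.0015,  0.0002]), array([0.    , 0.0002])]
194 [506 508 509 515 516 514 517 455 296 430 523 522 519 521 525 524 519 519
 526 527 517 514 440 289 456 525 522 517 522 513 523 519 518 522 511 576]
196 [508 506 507 515 512 514 520 464 323 359 495 512 514 527 522 511 480 434
 418 436 470 486 404 285 457 516 526 520 525 522 524 520 516 516 500 506]
198 [507 506 502 495 513 509 506 494 451 333 375 487 519 489 395 305 280 287
 288 287 284 283 266 392 478 503 521 526 518 518 513 514 515 516 470 339]
200 [509 507 505 507 502 503 508 513 510 453 303 278 281 274 270 272 275 286
 285 280 284 292 282 283 276 307 394 496 520 525 519 518 519 517 516 601]
202 [505 506 509 508 497 503 503 483 385 295 277 276 276 273 286 276 287 282
 287 284 278 283 287 277 280 277 281 305 392 482 519 517 524 619 681 687]
204 [499 504 504 512 508 494 416 296 275 275 281 276 272 281 283 287 279 280
 287 288 289 273 280 283 280 277 277 281 284 283 407 528 633 682 689 688]
206 [671 612 519 503 505 445 277 271 271 277 284 275 283 285 280 283 284 284
 286 289 279 289 289 294 280 282 275 284 282 267 304 567 689 689 688 689]
208 [686 685 678 624 524 391 272 276 275 280 270 281 276 285 279 282 288 288
 285 285 288 282 282 289 284 278 289 289 284 282 281 418 625 689 686 689]
210 [685 684 688 687 592 328 270 267 273 281 272 277 276 286 277 283 285 284
 281 291 287 284 287 286 288 272 285 278 274 276 286 274 563 686 688 691]
212 [682 687 688 665 508 282 272 277 277 283 272 280 290 277 275 280 270 263
 265 263 255 238 258 281 286 283 272 276 272 270 275 273 473 650 689 689]
```

Emit:
{"name": "jog_arm", "arguments": {
  "turn": [
    [0.0015,-0.0035,0],
    [0,0,0],
    [0,0,0],
    [0,0,0],
    [0,0,0],
    [0,0,0]
  ],
  "delta_pos": [
    [-0.0005,-0.0018,0.004],
    [0,0,0.006],
    [0,0,0.006],
    [0,0,0],
    [0,0,0],
    [0,0,0]
  ],
  "gripper": [0.0,0.0,0.0,0.0,0.0,0.0]
}}

```text
time: 63.2
tool_pos: [0.5816, 0.1563, 0.1054]
tcp_rot: [-2.877, -1.26, 0.005]
wrist_force: [0.3, -0.3, -1.8]
width: 0.267
grip_force: 59.2
```

```bash
python3 hov.py | cut -c1-900
python3 - <<'E'
from plan import *
im,C=last('wrist'); 
for r in range(188,206,2): print(r,im[r,236:266].sum(1))
E
```

```text
t 63.2 pos [0.5816 0.1563 0.1054] psi 47.31 tilt 0.19 q6 55.4 d [-0.0028  0.0007  0.0054] rz None
 level turn [-0.0018  0.0028  0.    ] F [ 0.3 -0.3 -1.8] w 0.26732047628061695 g 59.19848442077637
brass [230 176  42  37 838]
rows/widths [(176, np.int64(247), np.int64(255)), (178, np.int64(241), np.int64(261)), (180, np.int64(238), np.int64(262)), (182, np.int64(236), np.int64(264)), (184, np.int64(235), np.int64(267)), (186, np.int64(233), np.int64(268)), (188, np.int64(232), np.int64(269)), (190, np.int64(232), np.int64(270)), (192, np.int64(231), np.int64(270)), (194, np.int64(231), np.int64(271)), (196, np.int64(231), np.int64(271)), (198, np.int64(230), np.int64(271)), (200, np.int64(230), np.int64(271)), (202, np.int64(231), np.int64(271)), (204, np.int64(231), np.int64(270)), (206, np.int64(232), np.int64(269)), (208, np.int64(233), np.int64(268)), (210, np.int64(235), np.int64(266)), (212, np.int64(264), np.int64(265))]
150 [148 138 126] 153 [148 138 127] 156 [149 137 126] 159 [150 138 126] 162 [150 137 125] 165 [66 59 54] 168 [150 137 126] 171 [149 136 126] 174 [146 133 120] 
[... 716 characters left out ...]
304 303 302 308
 302 285 231 187 230 285 420 500 512 520 511 513]
196 [500 499 415 297 292 309 252 176 250 304 313 314 303 285 293 296 300 304
 302 295 303 260 204 221 276 349 461 513 516 517]
198 [510 461 352 312 310 287 229 193 254 302 292 279 279 279 283 279 280 275
 285 291 302 277 230 265 418 504 516 515 521 520]
200 [508 504 490 419 309 299 272 261 271 272 278 277 280 277 285 274 280 288
 282 277 276 271 245 367 494 523 519 518 513 514]
202 [500 505 503 484 375 274 272 274 274 273 278 279 272 279 288 279 287 280
 278 277 282 272 272 298 389 484 513 523 519 521]
204 [500 489 414 297 263 262 272 266 277 276 278 273 280 274 281 277 284 279
 284 282 279 274 270 281 266 282 413 496 516 519]
```

Emit:
{"name": "jog_arm", "arguments": {
  "turn": [
    [0,0,0],
    [0,0,0],
    [0,0,0],
    [0,0,0]
  ],
  "delta_pos": [
    [0.003,0,-0.001],
    [0,0,0],
    [0,0,0],
    [0,0,0]
  ],
  "gripper": [0.0,0.0,0.0,0.0]
}}

```text
time: 63.58
tool_pos: [0.5841, 0.1587, 0.1069]
tcp_rot: [-2.877, -1.261, 0.004]
wrist_force: [0.6, 0.0, -2.1]
width: 0.267
grip_force: 59.2
```

```bash
python3 hov.py | cut -c1-1100
python3 - <<'E'
from plan import *
im,C=last('wrist'); 
for r in range(186,206,2): print(r,im[r,236:266:2].sum(1))
E
```

```text
t 63.6 pos [0.5841 0.1587 0.1069] psi 47.32 tilt 0.13 q6 55.5 d [-0.0062  0.0005  0.0069] rz None
 level turn [-0.0013  0.002   0.    ] F [ 0.6  0.  -2.1] w 0.26727355320741586 g 59.19807493686676
brass [230 180  42  36 784]
rows/widths [(180, np.int64(244), np.int64(255)), (182, np.int64(241), np.int64(261)), (184, np.int64(238), np.int64(263)), (186, np.int64(235), np.int64(264)), (188, np.int64(234), np.int64(267)), (190, np.int64(233), np.int64(268)), (192, np.int64(232), np.int64(269)), (194, np.int64(231), np.int64(270)), (196, np.int64(230), np.int64(270)), (198, np.int64(231), np.int64(271)), (200, np.int64(230), np.int64(271)), (202, np.int64(230), np.int64(270)), (204, np.int64(230), np.int64(271)), (206, np.int64(231), np.int64(271)), (208, np.int64(232), np.int64(269)), (210, np.int64(233), np.int64(268)), (212, np.int64(233), np.int64(267)), (214, np.int64(236), np.int64(265))]
150 [148 136 126] 153 [148 136 126] 156 [149 137 126] 159 [150 138 126] 162 [149 138 125] 165 [151 137 127] 168 [84 76 70] 171 [151 139 127] 174 [150 138 126] 177 [150 138 127] 180 [115  88  54] 1
[... 196 characters left out ...]
80 70 63] 219 [87 79 72] 222 [87 78 72] 
186 [251 296 307 306 301 300 308 305 313 307 313 309 323 310 283]
188 [303 309 311 298 313 309 315 312 309 307 319 307 310 316 428]
190 [307 310 309 307 313 319 315 307 309 314 318 313 317 313 325]
192 [304 311 302 309 307 306 314 317 307 307 313 314 305 303 511]
194 [419 315 312 314 308 288 239 226 234 258 305 313 414 520 516]
196 [510 426 307 307 255 190 244 266 281 225 222 310 317 474 514]
198 [512 506 422 291 197 288 273 272 291 284 244 228 490 520 516]
200 [509 510 503 330 265 276 279 281 276 279 275 269 516 511 510]
202 [509 507 382 267 276 272 292 281 272 281 282 281 394 513 517]
204 [506 411 271 274 276 279 277 289 285 292 283 270 278 403 521]
```

Emit:
{"name": "jog_arm", "arguments": {
  "turn": [
    [0,0,0],
    [0,0,0],
    [0,0,0],
    [0,0,0],
    [0,0,0],
    [0,0,0],
    [0,0,0]
  ],
  "delta_pos": [
    [0,0,0.0015],
    [0,0,0.0015],
    [0,0,0.0015],
    [0,0,0.0015],
    [0,0,0.0015],
    [0,0,0],
    [0,0,0]
  ],
  "gripper": [0.0,0.0,0.0,0.0,0.0,0.0,0.0]
}}

```text
time: 64.22
tool_pos: [0.5841, 0.1588, 0.0997]
tcp_rot: [-2.877, -1.26, 0.003]
wrist_force: [-0.9, 0.4, 4.0]
width: 0.262
grip_force: 59.7
```

```bash
python3 -c "
from plan import *
plan(.5802,.1538,.097)"
```

```text
t 64.2 pos [0.5841 0.1588 0.0997] psi 47.31 tilt 0.13 q6 55.5 d [-0.0063  0.0005  0.0027] rz None
 level turn [-0.0013  0.0018  0.    ] F [-0.9  0.4  4. ] w 0.2618115269414472 g 59.66448783874512
```

Emit:
{"name": "jog_arm", "arguments": {
  "turn": [
    [0,0,0],
    [0,0,0],
    [0,0,0],
    [0,0,0],
    [0,0,0],
    [0,0,0],
    [0,0,0],
    [0,0,0],
    [0,0,0],
    [0,0,0]
  ],
  "delta_pos": [
    [0,0,0.001],
    [0,0,0.001],
    [0,0,0.0005],
    [0,0,0],
    [0,0,0],
    [0,0,0],
    [0,0,0],
    [0,0,0],
    [0,0,0],
    [0,0,0]
  ],
  "gripper": [0.0,0.0,0.0,0.0,0.0,0.0,0.0,0.0,0.0,0.0]
}}

```text
time: 65.05
tool_pos: [0.5841, 0.1588, 0.0972]
tcp_rot: [-2.877, -1.26, 0.003]
wrist_force: [-1.7, 0.5, 6.0]
width: 0.262
grip_force: 59.8
```

```bash
python3 -c "
from plan import *
plan(.5802,.1538,.097)"
```

```text
t 65.0 pos [0.5841 0.1588 0.0972] psi 47.31 tilt 0.12 q6 55.5 d [-0.0063  0.0005  0.0002] rz None
 level turn [-0.0012  0.0017  0.    ] F [-1.7  0.5  6. ] w 0.26185027295695185 g 59.80429708957672
```

Emit:
{"name": "jog_arm", "arguments": {
  "turn": [
    [0,0,0],
    [0,0,0],
    [0,0,0],
    [0,0,0],
    [0,0,0],
    [0,0,0],
    [0,0,0],
    [0,0,0],
    [0,0,0],
    [0,0,0],
    [0,0,0],
    [0,0,0],
    [0,0,0],
    [0,0,0],
    [0,0,0],
    [0,0,0],
    [0,0,0],
    [0,0,0]
  ],
  "delta_pos": [
    [0,0,0],
    [0,0,0],
    [0,0,0],
    [0,0,0],
    [0,0,0],
    [0,0,0],
    [0,0,-0.003],
    [0,0,-0.005],
    [0,0,-0.006],
    [0,0,-0.01],
    [0,0,-0.015],
    [0,0,-0.015],
    [0,0,-0.02],
    [0,0,-0.02],
    [0,0,-0.02],
    [0,0,-0.006],
    [0,0,0],
    [0,0,0]
  ],
  "gripper": [0.0,0.0,0.0,0.0,0.0,0.0,0.0,0.0,0.0,0.0,0.0,0.0,0.0,0.0,0.0,0.0,0.0,0.0]
}}

```text
time: 66.55
tool_pos: [0.5839, 0.1587, 0.2163]
tcp_rot: [-2.877, -1.26, 0.005]
wrist_force: [0.7, -0.3, -2.2]
width: 0.262
grip_force: 59.5
```

```bash
python3 -c "
from plan import *
plan(.4828,.368,.2175)"
```

```text
t 66.5 pos [0.5839 0.1587 0.2163] psi 47.31 tilt 0.17 q6 55.5 d [ 0.0853 -0.2163 -0.001 ] rz None
 level turn [-0.0016  0.0024  0.    ] F [ 0.7 -0.3 -2.2] w 0.26239579042364536 g 59.487953782081604
```

Emit:
{"name": "jog_arm", "arguments": {
  "turn": [
    [-0.0015,0.002,0],
    [0,0,0],
    [0,0,0],
    [0,0,0],
    [0,0,0],
    [0,0,0],
    [0,0,0],
    [0,0,0],
    [0,0,0],
    [0,0,0],
    [0,0,0],
    [0,0,0],
    [0,0,0]
  ],
  "delta_pos": [
    [0.0085,-0.0216,0],
    [0.0085,-0.0216,0],
    [0.0085,-0.0216,0],
    [0.0085,-0.0216,0],
    [0.0085,-0.0216,0],
    [0.0085,-0.0216,0],
    [0.0085,-0.0216,0],
    [0.0086,-0.0217,0],
    [0.0086,-0.0217,0],
    [0.0086,-0.0217,0],
    [0,0,0],
    [0,0,0],
    [0,0,0]
  ],
  "gripper": [0.0,0.0,0.0,0.0,0.0,0.0,0.0,0.0,0.0,0.0,0.0,0.0,0.0]
}}

```text
time: 67.63
tool_pos: [0.4823, 0.3673, 0.2148]
tcp_rot: [2.876, 1.261, -0.005]
wrist_force: [-0.2, 0.5, -0.1]
width: 0.262
grip_force: 59.4
```

Emit:
{"name": "jog_arm", "arguments": {
  "turn": [
    [0,0,0],
    [0,0,0],
    [0,0,0],
    [0,0,0],
    [0,0,0],
    [0,0,0],
    [0,0,0]
  ],
  "delta_pos": [
    [0,0,0.02],
    [0,0,0.02],
    [0,0,0.018],
    [0,0,0],
    [0,0,0],
    [0,0,0],
    [0,0,0]
  ],
  "gripper": [0.0,0.0,0.0,0.0,0.0,0.0,0.0]
}}

```text
time: 68.22
tool_pos: [0.4842, 0.3683, 0.1603]
tcp_rot: [-2.878, -1.26, -0.004]
wrist_force: [-0.2, -0.2, -0.6]
width: 0.263
grip_force: 59.4
```

```bash
python3 -c "
from plan import *
plan(.4829,.3681,.0875)"
```

```text
t 68.2 pos [0.4842 0.3683 0.1603] psi 47.28 tilt 0.14 q6 77.6 d [-0.0012 -0.0009  0.0728] rz None
 level turn [ 0.0007 -0.0023  0.    ] F [-0.2 -0.2 -0.6] w 0.2631158951377309 g 59.362587332725525
```

Emit:
{"name": "jog_arm", "arguments": {
  "turn": [
    [0,0,0],
    [0,0,0],
    [0,0,0],
    [0,0,0],
    [0,0,0],
    [0,0,0],
    [0,0,0],
    [0,0,0],
    [0,0,0],
    [0,0,0],
    [0,0,0]
  ],
  "delta_pos": [
    [-0.0008,-0.0006,0.004],
    [0,0,0.008],
    [0,0,0.01],
    [0,0,0.01],
    [0,0,0.01],
    [0,0,0.01],
    [0,0,0.01],
    [0,0,0.007],
    [0,0,0.003],
    [0,0,0],
    [0,0,0]
  ],
  "gripper": [0.0,0.0,0.0,0.0,0.0,0.0,0.0,0.0,0.0,0.0,0.0]
}}

```text
time: 69.13
tool_pos: [0.4817, 0.3677, 0.0875]
tcp_rot: [2.877, 1.261, -0.002]
wrist_force: [-2.8, -1.9, 7.2]
width: 0.262
grip_force: 60.5
```

```bash
python3 -c "
from plan import *
plan(.4829,.3681,.0875)"
```

```text
t 69.1 pos [0.4817 0.3677 0.0875] psi 47.32 tilt 0.08 q6 77.7 d [0.0011 0.0006 0.    ] rz None
 level turn [-0.0003  0.0014  0.    ] F [-2.8 -1.9  7.2] w 0.2624087899809025 g 60.51090717315674
```

Emit:
{"name": "jog_arm", "arguments": {
  "turn": [
    [0,0,0],
    [0,0,0],
    [0,0,0],
    [0,0,0],
    [0,0,0],
    [0,0,0],
    [0,0,0],
    [0,0,0],
    [0,0,0],
    [0,0,0],
    [0,0,0],
    [0,0,0],
    [0,0,0]
  ],
  "delta_pos": [
    [0,0,0],
    [0,0,0],
    [0,0,0],
    [0,0,0],
    [0,0,0],
    [0,0,-0.01],
    [0,0,-0.02],
    [0,0,-0.025],
    [0,0,-0.025],
    [0,0,-0.025],
    [0,0,-0.007],
    [0,0,0],
    [0,0,0]
  ],
  "gripper": [0.065,0.065,0.065,0.065,0.065,0.065,0.065,0.065,0.065,0.065,0.065,0.065,0.065]
}}

```text
time: 70.22
tool_pos: [0.4821, 0.3679, 0.1989]
tcp_rot: [-2.878, -1.261, -0.001]
wrist_force: [-0.5, -0.1, 0.4]
width: 0.758
grip_force: 0.0
```

```bash
python3 pun.py
python3 - <<'E'
from plan import *
im,C=shot('top'); hsv=cv2.cvtColor(im,cv2.COLOR_RGB2HSV)
y=((hsv[...,0]>15)&(hsv[...,0]<32)&(hsv[...,1]>110)&(hsv[...,2]>120)).astype('uint8'); m=np.zeros_like(y); m[150:270,150:320]=1
n,l,st,ce=cv2.connectedComponentsWithStats(y*m)
for i in range(1,n):
    if st[i,4]>25: print('brass',ce[i],st[i,4],ray(C,[ce[i]],.02))
A,B,mk=.5305,-.1095,np.radians(17.3)
# seated check + stripe: brightness on tops around each nipple
for i in (1,2,4,5,6):
    a=mk-np.radians(60*i-30); c=np.array([A+.108*np.cos(a),B+.108*np.sin(a)])
    v={}
    for k,nm in enumerate(['out','cw','in','ccw']):
        b=a-k*np.pi/2; p=proj(C,[[c[0]+.005*np.cos(b),c[1]+.005*np.sin(b),.092]])[0]
        v[nm]=cv2.getRectSubPix(im,(1,1),tuple(map(float,p)))[0,0].tolist()
    print(i,v)
E
```

```text
[251.98633018 200.40904311] [236 177  31  47 951] [0.48534625 0.3683445  0.134     ]
[[249.1443074  208.76420341]
 [249.32614124 180.36202525]
 [249.43062239 164.09988438]]
t 70.3 pos [0.4813 0.3674 0.1975] psi 47.32 tilt 0.12 q6 77.7 d [-0.0028  0.0004  0.1125] rz None
 level turn [-0.0004  0.002   0.    ] F [-0.6 -0.4 -0.7] w 0.7655567943396347 g 0.0
brass [203.44871795 207.15384615] 78 [[0.57728362 0.15339978 0.02      ]]
1 {'out': [222, 218, 213], 'cw': [144, 137, 135], 'in': [176, 166, 164], 'ccw': [193, 183, 181]}
2 {'out': [109, 143, 215], 'cw': [122, 159, 225], 'in': [170, 188, 222], 'ccw': [106, 136, 192]}
4 {'out': [110, 150, 226], 'cw': [68, 120, 210], 'in': [141, 164, 199], 'ccw': [79, 134, 228]}
5 {'out': [73, 125, 222], 'cw': [75, 110, 186], 'in': [141, 170, 216], 'ccw': [102, 140, 213]}
6 {'out': [168, 160, 158], 'cw': [137, 135, 132], 'in': [185, 177, 175], 'ccw': [190, 180, 178]}
```

```bash
python3 -c "
from h import *
print(ticket.finish_job())"
```

```text
the job is handed in; nothing more can be done
None
```

The job is handed in at about 70 s with no verdict shown: my last camera checks showed all five fitted nipples turned (seat 3 empty), the disc in the ring after I replaced it when it was knocked, and the punch back in its tube after one press of about 6 mm.

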